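# Air out the spare-key box with cedar

### The job

The nickel spare-key box has gone damp and musty. Fold its stiff lid up past upright, lay every cedar block flat in the bottom of the box side by side, put the slotted key tray back over them, handle up, and press it down firmly so that it sits level on its ledges; then fold the lid back down to half open, 45 degrees, and leave it standing so to air. Leave everything else on the shelf where it is.

Things in the scene. Friction and masses are not known exactly. Their poses are not given: they have to be found in the camera images.
- latch_box: Open nickel box fixed to the shelf, outside 165 mm (its x) by 225 mm (its y) by 70 mm high, walls 5 mm. Origin: centre of the underside; z up. The lid is hinged along the far (+x) rim. Along the two short inner walls (at -y and +y) run solid ledges, 8 mm wide, from the floor up to flat tops 44 mm above the origin; they carry the key tray.
- box_well (a point): Centre of the box's inner floor, 6 mm above the box's origin, axes as the box. The well between the ledges is 155 mm (x) by 199 mm (y): room for four blocks in two rows of two with fingers, for instance at x = -36 and +32, y = -43 and +43 mm. With the lid up, close the fingers along y, so that the gripper's broad body clears the lid.
- lid (a joint): Angle of the box's lid, rad: 0 shut on the rim, 1.571 upright, stop at 1.95 (leaning back). Grows as the lid folds up and away from the robot. The panel is 165 mm deep, 225 mm wide, 4 mm thick, 0.32 kg. The hinge is stiff: the lid stays at any angle and takes some 2 to 5 N at the tongue to fold.
- lid_hinge (a point): Middle of the lid's hinge line: at x = +82.5 mm, y = 0, z = 71 mm of the box. Its axes turn with the lid: y along the hinge, -x out along the panel towards the tongue, z is the panel's outer face.
- lid_tongue (a point): Grip point on the lid's flat steel latch tongue, which stands out 46 mm past the middle of the panel's free edge in the panel's plane; tongue 40 mm wide (along the hinge) and 6 mm thick. The point is 30 mm past the edge: 195 mm out from the hinge line and 3 mm along its z; axes as lid_hinge. It can be pinched across its 40 mm width from above at any lid angle and turns between the pads.
- key_tray: Loose flat slotted metal plate, 147 mm (its x) by 207 mm (its y) by 5 mm, about 0.3 kg, with an upright bar pull across its middle: 70 mm long (along x), 12 mm thick (y), its top 37 mm above the plate's underside. Origin: centre of the underside; z up. Seated, it lies on the box's two ledges, x along the box's x (either way round), underside 44 mm above the box's origin, with 4 mm play all round.
- cedar_a: Round cedar block, a plain wooden disc 60 mm across and 24 mm thick, about 70 g. Origin: centre of its underside as it starts, z its axis; either face may lie down. Two to four blocks are present, alike; absent ones read None.
- cedar_b: Round cedar block, a plain wooden disc 60 mm across and 24 mm thick, about 70 g. Origin: centre of its underside as it starts, z its axis; either face may lie down. Two to four blocks are present, alike; absent ones read None.
- cedar_c: Round cedar block, a plain wooden disc 60 mm across and 24 mm thick, about 70 g. Origin: centre of its underside as it starts, z its axis; either face may lie down. Two to four blocks are present, alike; absent ones read None.
- cedar_d: Round cedar block, a plain wooden disc 60 mm across and 24 mm thick, about 70 g. Origin: centre of its underside as it starts, z its axis; either face may lie down. Two to four blocks are present, alike; absent ones read None.
- wax_tin: Bystander: round metal wax tin 70 mm across, 30 mm high; origin at the centre of its underside.
- flask: Bystander: turquoise glass perfume flask 56 mm across, 116 mm high; origin at the centre of its underside.
- visor_clip: Bystander: black plastic sun visor clip, 70 x 32 x 17 mm; origin at the centre of its underside.
- extender_a: Bystander: steel tire valve extender lying flat, 95 mm long (its x), 14 mm thick; origin under its middle.
- extender_b: Bystander: a second steel tire valve extender, the same.
There are look-alikes about, which are no part of the job. What is shaped like the cedar_c but yellow is not meant.

How it is judged (in metres and radians):
On the way, in this order (a step that is already met when the one before it is completed fails the run):
1. the lid is folded up past upright (value of joint lid above 1.57 rad), for 0.2 s.
2. every cedar block lies flat in the bottom of the box (x of cedar_a in the frame of latch_box between -0.078 and 0.078 m and y of cedar_a in the frame of latch_box between -0.1 and 0.1 m and z of each of cedar_a, cedar_b, cedar_c, cedar_d in the frame of latch_box below 0.034 m and angle between the z axis of each of cedar_a, cedar_b, cedar_c, cedar_d and the z axis of latch_box, either way round below 0.15 rad and x of cedar_b in the frame of latch_box between -0.078 and 0.078 m and y of cedar_b in the frame of latch_box between -0.1 and 0.1 m and x of cedar_c in the frame of latch_box between -0.078 and 0.078 m and y of cedar_c in the frame of latch_box between -0.1 and 0.1 m and x of cedar_d in the frame of latch_box between -0.078 and 0.078 m and y of cedar_d in the frame of latch_box between -0.1 and 0.1 m), for 0.2 s.
3. the key tray sits level on its ledges and is pressed down on them (all of step 2 and horizontal distance between key_tray and latch_box below 0.01 m and z of key_tray in the frame of latch_box between 0.04 and 0.0475 m and angle between key_tray's own z axis and vertical below 0.035 rad and contact force between key_tray and latch_box above 6 N), for 0.1 s.
4. the lid is folded down to half open and stays there (value of joint lid between 0.665 and 0.905 rad and velocity of joint lid between -0.03 and 0.03 rad/s), for 0.5 s.
At the end, for the whole second after the job is handed in: The lid stands still at 45 degrees, within 7 degrees; every cedar block lies flat on the bottom of the box; the key tray lies handle up on the two ledges, within 10 mm of the middle, 3.5 mm of seated height and 2 degrees of level (all of step 2 and all of step 4 and horizontal distance between key_tray and latch_box below 0.01 m and z of key_tray in the frame of latch_box between 0.04 and 0.0475 m and angle between key_tray's own z axis and vertical below 0.035 rad and linear speed of key_tray below 0.02 m/s); the robot touches nothing.
It fails at once if the glass flask is knocked over (angle between flask's own z axis and vertical above 0.6 rad).
It fails at once if a thing that is not part of the job is moved more than 70 mm (distance of any of flask, wax_tin, visor_clip, extender_a, extender_b from where it was at the start of the episode above 0.07 m).
Of cedar_a, cedar_b, cedar_c, cedar_d only 2 to 4 are there at a start; the rules pass over those that are not, and their reading is None.
At some moment in a run one of cedar_a, cedar_b, cedar_c, cedar_d may be knocked a few centimetres aside while the robot is not near it.
Once in a run the grip may slacken for a moment while it holds something.
It also fails if it takes over 210 s, if anything falls off the work surface, if the arm or the gripper's body presses on something with over 40 N, if the wrist force passes 120 N, or if a joint passes its speed limit or range.

### The arm

A 6-joint arm with a two-finger parallel gripper is mounted at the origin on the work surface. World frame = base frame: x ahead of the robot, y to its left, z up, the work surface at z = 0. Lengths are in mm, angles in rad, forces in N, time in s.
With the tool pointing down it reaches from about 400 to 925 mm from the base axis. Payload 12.5 kg.
Tool frame: the origin (TCP) lies between the finger pads; the fingertips stand 19 mm ahead of it and the grasp point (between the pads) is the TCP; y points along the fingers, x is the direction in which the jaws open and shut, and the axes are right-handed (so a half turn about y gives the same grasp; the last joint's range is limited). The gripper opens to 95 mm and grips with 3 to 60 N. Pads are 20 mm wide; open, the fingers measure 119 mm over their backs; the gripper's body (75 mm by 180 mm) begins 59 mm behind the grasp point.
Start: joints at [-1.293, 0.491, 1.559, -0, 1.092, -0.106], TCP at [234.052, -579.538, 233.661] pointing down, gripper open.
Joint ranges: [-3.1, 3.1], [-0.84, 2.19], [0.05, 2.79], [-1.13, 4.28], [0.06, 2.93], [-2.69, 2.69]. Speed limits (rad/s): [2.22, 2.22, 2.79, 3.14, 3.14, 3.14].

### API

Orientations are given as a unit quaternion [w, x, y, z].
In Python, from workcell import manip, cams gives the robot as it stands.
- The arm moves only by the tool move_arm, never from a script. Its argument "deltas" is a list that holds one entry, the list of rows, each a list of 6 numbers: the shift along the world's x, y, z as a fraction of full scale, then the turn, a rotation vector about the world's x, y, z as a fraction of full scale. In form: [[[tx, ty, tz, wx, wy, wz], ...]]. A call has 1 to 5 rows; each row is the pose to reach, as a shift and turn from the pose commanded when the call began; what a row does not reach only later rows make up. Full scale, the value 1, is 150 mm for a shift and 45 degrees for a turn. A row lasts 1/12 s, in which the tool goes at most 41.7 mm and 7.16 degrees, less where a joint would pass 70% of its speed; a pose out of reach is approached as far as the arm can. A call with a number of a shift or a turn outside -1 to 1 is refused whole. A call with a gripper value outside its range is refused whole. "fingers" is the opening, from -1 (shut) to 1 (fully open), set as the call begins (left out, the last holds). The fingers move at their own pace and stop on an object; "squeeze" is the grip in N (left out, the last holds). Time passes only in rows, so rows that repeat a pose let the fingers close. It gives the time, the measured TCP pose, the force and the opening at its end, in the units of the state.
- manip.state(): the state, without advancing time (a new reading comes with each control period).
- cams.grab_frame(name): name is "side" or "top"; returns a dict with "frame" (400x640x3 uint8, blue, green, red), "depth" (400x640 float32, mm along the optical axis (not along the pixel's ray), 0 where there is no reading), "fx", "fy", "cx", "cy" (pixels), "R" (3x3) and "t" (3): a world point X has camera coordinates R X + t. Camera axes: x right, y down, z forward; pixel columns grow to the right and rows downward; lengths in mm; the calibration is good to about 2 mm. A picture is of the moment at which its call begins.
- manip.finish_job(): hands the job in, once; it reports no verdict.
The state is a dict: "time": time; "joint_positions": joint angles; "joint_velocities": joint speeds; "tau": joint torques, N m; "tcp_pos": TCP position; "tool_rot": TCP orientation; "ft_force": force on the tool from outside, world axes, zero at the start; "ft_torque": the same for the moment, N m; "opening": opening from 0.0 (shut) to 1.0 (fully open).
Only numpy, scipy, OpenCV 4.12 (cv2) and the standard library are available. Lean on these libraries where they do the work, as an engineer would, in place of code of your own. Each camera call takes 0.05 s, during which the arm holds its last target.

## Working session

There is one attempt and no reset: what is moved stays moved. The work goes in short steps, Python scripts to look and compute and a tool call to move; the robot and the scene stay as the last step left them, time stands still between calls to the robot, and variables do not carry over. Pictures are saved under pics/ and viewed, and the job is handed in when it is done.

Besides the shell and the picture viewer there is one more tool, called after "Emit:" as name(argument=value, ...), one argument or row to a line, values as JSON. move_arm: Moves the arm, as the interface text tells. Shift numbers are shares of 150 mm and turn numbers shares of 45 degrees, none past 1 either way. Its arguments: {"type":"object","properties":{"deltas":{"type":"array"},"fingers":{"type":"number"},"squeeze":{"type":"number"}},"required":["deltas"]}

```bash
ls; mkdir -p pics
python3 - <<'E'
from workcell import manip, cams
import cv2
print(manip.state())
for n in("side","top"):
    f=cams.grab_frame(n); cv2.imwrite(f"pics/{n}0.png",f["frame"]); print(n,f["fx"],f["fy"],f["cx"],f["cy"],f["R"],f["t"])
E
```

```text
pics
{'time': 0.0, 'joint_positions': array([-1.29263352e+00,  4.91552304e-01,  1.55947060e+00,  4.07992323e-05,
        1.09169990e+00, -1.05566616e-01]), 'joint_velocities': array([ 0.00033677,  0.00131868, -0.00062765,  0.00092165,  0.00160351,
        0.00110031]), 'tau': array([ 2.64386465e-03, -6.12644219e+01, -2.58180892e+01,  6.93795132e-02,
        4.82510612e-02, -7.88682519e-05]), 'tcp_pos': array([ 233.9730913 , -579.30235585,  233.05896206]), 'tool_rot': array([ 0.58643316, -0.58589929,  0.39578338, -0.39518817]), 'ft_force': array([0.87089841, 0.78748711, 1.26579902]), 'ft_torque': array([0.02120035, 0.02004348, 0.00103502]), 'opening': 1.0017602794200045}
side 361.16825578279713 361.16825578279713 315.93134469309325 202.51247701736315 [[ 0.95575669 -0.29408627  0.00651223]
 [-0.21447127 -0.71182447 -0.66881089]
 [ 0.20132366  0.6378238  -0.74340406]] [-474.74173252  172.70929393  874.87426476]
top 468.2425184659766 468.2425184659766 318.0574153577429 200.22821640721628 [[ 0.00671609 -0.9999458   0.007956  ]
 [-0.99077177 -0.00773114 -0.13532008]
 [ 0.13537425 -0.00697376 -0.99076999]] [ -12.10108298  494.58643142 1230.11469018]
```

View pics/side0.png

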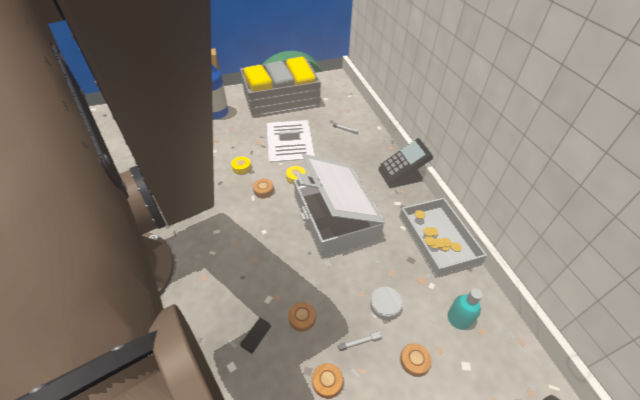

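View pics/top0.png

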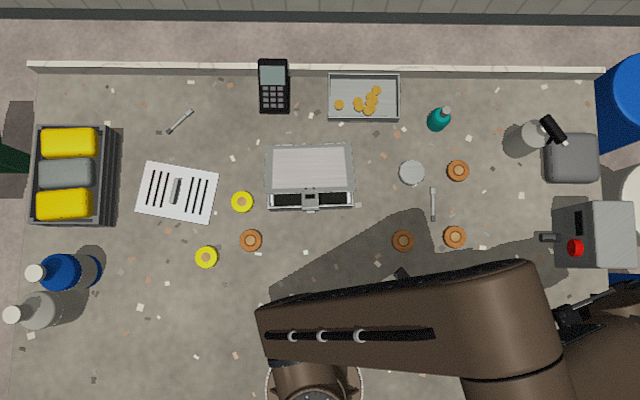

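Both views show the box (top view, around 310,178) with its lid partly up. The tray with slots is at (177,190). The orange cedar blocks are at (251,240), (403,240), (455,237) and (458,170), and the two yellow look-alikes are at (242,201) and (206,257). Next I'll measure these.

```bash
cat > h.py <<'E'
import numpy as np, cv2
from workcell import manip, cams
def ray(f,u,v,z):
    R,t=f["R"],f["t"]; d=R.T@np.array([(u-f["cx"])/f["fx"],(v-f["cy"])/f["fy"],1.]); c=-R.T@t
    return c+d*(z-c[2])/d[2]
def pts(f):
    v,u=np.mgrid[0:400,0:640]; D=f["depth"]
    P=np.stack([(u-f["cx"])/f["fx"]*D,(v-f["cy"])/f["fy"]*D,D],-1)
    return (P-f["t"])@f["R"]
def proj(f,X):
    c=f["R"]@np.array(X,float)+f["t"]; return c[0]/c[2]*f["fx"]+f["cx"],c[1]/c[2]*f["fy"]+f["cy"]
def cedars(f,pr=True):
    h=cv2.cvtColor(f["frame"],cv2.COLOR_BGR2HSV)
    m=cv2.inRange(h,(6,110,60),(16,255,255)); m=cv2.morphologyEx(m,cv2.MORPH_CLOSE,np.ones((9,9)))
    m=cv2.morphologyEx(m,cv2.MORPH_OPEN,np.ones((3,3)))
    P=pts(f); out=[]
    n,l,s,c=cv2.connectedComponentsWithStats(m)
    for i in range(1,n):
        if s[i,4]<60: continue
        q=P[l==i]; out.append((s[i],c[i],np.median(q,0)))
        print("cedar?",s[i],c[i].round(1),"ray24",ray(f,*c[i],24).round(1),"depthz",np.percentile(q[:,2],[10,50,90]).round(1), "depthxy mid",((q.min(0)+q.max(0))/2).round(1))
    return out
E
python3 - <<'E'
from h import *
for n in("top","side"):
    f=cams.grab_frame(n); print(n); cedars(f)
    if n=="top":
        P=pts(f)
        # box region
        for v in range(138,216,4): print(v,[tuple(P[v,u].round(0).astype(int)) for u in (268,290,310,340,352)])
        h=cv2.cvtColor(f["frame"],cv2.COLOR_BGR2HSV)
        m=cv2.inRange(h,(0,0,200),(180,30,255)); m[:, :130]=0; m[:,225:]=0;m[:155]=0;m[230:]=0
        m=cv2.morphologyEx(m,cv2.MORPH_CLOSE,np.ones((13,13)));
        m=cv2.morphologyEx(m,cv2.MORPH_OPEN,np.ones((9,9)))
        cs=max(cv2.findContours(m,0,2)[0],key=cv2.contourArea); r=cv2.minAreaRect(cs); b=cv2.boxPoints(r)
        print(r); print([ray(f,*p,5).round(1) for p in b]); q=P[m>0]; print(np.percentile(q[:,2],[5,50,95]))
        print([P[188,u].round(0) for u in range(168,188,2)])
        cv2.imwrite("pics/topz.png",cv2.resize(f["frame"][130:260,120:380],None,fx=3,fy=3,interpolation=cv2.INTER_CUBIC))
E
```

```text
top
cedar? [447 160  22  21 372] [457.5 170.1] ray24 [ 582.5 -391.6   24. ] depthz [19.8 23.4 26.3] depthxy mid [ 585.1 -393.2   17. ]
cedar? [444 226  22  22 393] [454.2 236.5] ray24 [ 400.2 -376.6   24. ] depthz [18.9 23.5 26.9] depthxy mid [ 376.9 -203.2  642.5]
cedar? [240 229  22  22 388] [250.3 239.8] ray24 [387.2 172.6  24. ] depthz [20.2 23.6 27.2] depthxy mid [371.  102.6 640.5]
cedar? [392 230  22  22 392] [402.5 240.5] ray24 [ 388.3 -236.6   24. ] depthz [19.7 23.5 26.9] depthxy mid [ 389.3 -237.8   15.4]
138 [(np.int64(676), np.int64(134), np.int64(-2)), (np.int64(675), np.int64(72), np.int64(1)), (np.int64(677), np.int64(15), np.int64(-1)), (np.int64(677), np.int64(-70), np.int64(0)), (np.int64(678), np.int64(-104), np.int64(-2))]
142 [(np.int64(665), np.int64(134), np.int64(-3)), (np.int64(662), np.int64(71), np.int64(10)), (np.int64(666), np.int64(15), np.int64(-3)), (np.int64(646), np.int64(-66), np.int64(74)), (np.int64(665), np.int64(-103), np.int64(1))]
146 [(np.int64(632), np.int64(125), np.int64(80)), (np.int64(633), np.int64(67), np.int64(77)), (np.int64(634), n
[... 4476 characters left out ...]
, 380.,  38.]), array([525., 375.,  36.]), array([526., 373.,  25.]), array([530., 373.,   6.]), array([529., 367.,   8.]), array([530., 362.,   6.]), array([530., 356.,   6.])]
side
cedar? [254 179  19  15 223] [262.7 186. ] ray24 [387.9 170.2  24. ] depthz [21.9 23.8 25.7] depthxy mid [387.8 174.3  21.5]
cedar? [289 302  26  29 595] [301.7 316.1] ray24 [ 389.7 -242.5   24. ] depthz [19.9 23.9 25.7] depthxy mid [ 366.7 -391.6  387.4]
cedar? [401 344  30  30 569] [415.7 358.8] ray24 [ 583.8 -395.1   24. ] depthz [22.4 24.2 25.9] depthxy mid [ 464.  -469.9  393.2]
cedar? [312 364  31  36 735] [327.1 381.6] ray24 [ 400.9 -383.5   24. ] depthz [17.5 23.8 25.6] depthxy mid [ 374.6 -462.2  383.2]
```

View pics/topz.png

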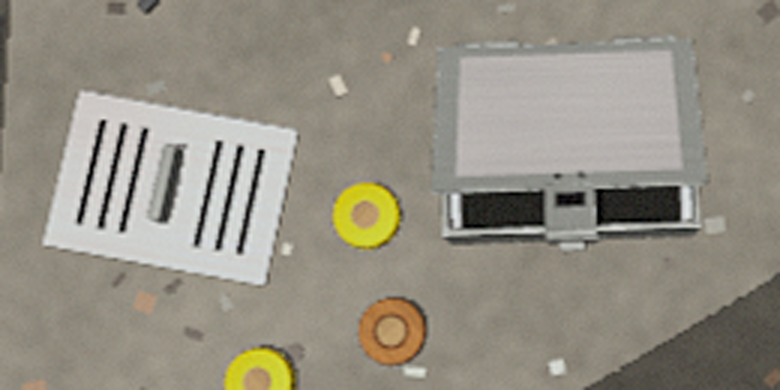

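Run:
```python
from h import *
from scipy.spatial.transform import Rotation as Ro
q=manip.state()["tool_rot"]; print(Ro.from_quat(q[[1,2,3,0]]).as_matrix().round(3))
f=cams.grab_frame("top"); g=cams.grab_frame("side")
for f in (f,g):
    P=pts(f); 
    sel=(abs(P[...,2]-70)<5)&(P[...,0]>455)&(P[...,0]<485)&(abs(P[...,1]-13)<140)
    q=P[sel]; print("front rim",len(q)); 
    if len(q)>20:
        print(q.min(0).round(1),q.max(0).round(1),np.median(q,0).round(1)); k=np.polyfit(q[:,1],q[:,0],1); print("x=",k)
        for y in(-90,-60,50,60,80,115):
            s=q[abs(q[:,1]-y)<8]; 
            if len(s): print(y,np.percentile(s[:,0],[0,50,100]).round(1))
    # lid plane
    sel=(P[...,2]>85)&(P[...,2]<158)&(P[...,0]>490)&(P[...,0]<625)&(P[...,1]>-85)&(P[...,1]<110)
    q=P[sel]; c=q.mean(0); n=np.linalg.svd(q-c,full_matrices=False)[2][2]; n*=np.sign(n[2]); print("lid n",n,"angle",np.degrees(np.arccos(n[2])),"yaw",np.degrees(np.arctan2(-n[1],-n[0])),"at z=75 x=",c[0]-(75-c[2])*n[2]/n[0])
    # lid side edges
    for x in (500,540,580,610):
        s=(abs(P[...,0]-x)<6)&(P[...,2]>80)&(P[...,2]<180)&(P[...,1]>-130)&(P[...,1]<160); y=P[s][:,1]; print(x,y.min().round(1),y.max().round(1),(y.min()+y.max())/2)
    s=(P[...,2]>150)&(P[...,0]>440)&(P[...,0]<482)&(abs(P[...,1]-13)<45); t=P[s]; print("tongue",t.min(0).round(1),t.max(0).round(1),t.mean(0).round(1))
    # tray
    s=(abs(P[...,2]-5)<25)&(P[...,0]>420)&(P[...,0]<620)&(P[...,1]>255)&(P[...,1]<505)
    b=P[(P[...,2]>28)&(P[...,2]<45)&(P[...,0]>470)&(P[...,0]<580)&(abs(P[...,1]-378)<60)]
    print("bar",len(b),b.mean(0).round(1),b.min(0).round(1),b.max(0).round(1)); w=np.linalg.svd((b-b.mean(0))[:,:2])[2][0]; print("bar dir deg",np.degrees(np.arctan2(w[1],w[0])))
f=g
hh=cv2.cvtColor(f["frame"],cv2.COLOR_BGR2HSV); m=cv2.inRange(hh,(0,0,185),(180,30,255)); m[:118]=0;m[164:]=0;m[:,:262]=0;m[:,316:]=0
m=cv2.morphologyEx(m,cv2.MORPH_CLOSE,np.ones((7,7)));m=cv2.morphologyEx(m,cv2.MORPH_OPEN,np.ones((5,5)))
c=max(cv2.findContours(m,0,2)[0],key=cv2.contourArea); ap=cv2.approxPolyDP(c,4,True)[:,0]; print(ap.tolist(),[ray(f,*p,5).round(1) for p in ap])
```

```text
[[ 0.374 -0.     0.927]
 [-0.927  0.001  0.374]
 [-0.001 -1.     0.   ]]
front rim 147
[ 467.9 -100.2   65.2] [484.3 123.   74.7] [474.6  38.9  69.7]
x= [-3.15550289e-02  4.74995437e+02]
-90 [475.6 478.  483.2]
-60 [474.6 476.1 477.7]
50 [470.8 473.7 474.3]
60 [469.1 472.5 474.2]
80 [468.4 471.2 474.3]
115 [467.9 471.2 484.3]
lid n [0.50146887 0.02009836 0.86494221] angle 30.12389295712554 yaw -177.704872022715 at z=75 x= 643.0558049768988
500 -97.9 124.9 13.462462182603652
540 -97.5 125.7 14.092655659852824
580 -96.7 126.7 14.986815520762399
610 -95.3 128.6 16.654789939363823
tongue [452.9  -7.5 165.7] [481.9  31.2 189.4] [467.6  12.2 177.7]
bar 127 [517.9 379.6  35.7] [483.8 369.6  28.5] [552.9 391.4  43.5]
bar dir deg 169.90464141402788
front rim 166
[467.9 -99.7  65.1] [484.6 126.   73.7] [475.8  -2.7  69.7]
x= [-3.97542258e-02  4.75949260e+02]
-90 [477.2 480.4 484.6]
-60 [475.7 478.4 481.4]
50 [471.3 473.6 476.6]
60 [470.9 472.7 476.6]
80 [469.7 472.  474.2]
115 [468.9 472.  481.3]
lid n [0.50037832 0.02104667 0.86555102] angle 30.054315300806763 yaw -177.59147244249527 at z=75 x= 644.9781835408879
500 -98.1 127.2 14.54692195431911
540 -95.9 130.1 17.113457380595484
580 -93.2 129.8 18.334746103237116
610 -92.6 130.7 19.027728463460925
tongue [454.7  -9.8 168.7] [481.8  35.4 185.9] [467.2  11.  177.9]
bar 84 [518.3 380.2  34.5] [483.5 368.5  28.3] [551.3 391.6  40.5]
bar dir deg 168.85141721305686
[[262, 118], [262, 163], [315, 163], [315, 118]] [array([456. , 527.7,   5. ]), array([408.1, 289.9,   5. ]), array([568.1, 242. ,   5. ]), array([638.8, 473.4,   5. ])]
```

Emit:
move_arm(
  deltas=[
    [[0.39,0.98,0,0,0,-0.11],[0.39,0.98,0,0,0,-0.11],[0.39,0.98,0,0,0,-0.11],[0.39,0.98,0,0,0,-0.11],[0.39,0.98,0,0,0,-0.11]],
  ],
  fingers=1,
  squeeze=20,
)

```text
time: 0.72
tcp_pos: [293.8, -427.7, 234.0]
tool_rot: [0.57, -0.569, 0.42, -0.419]
ft_force: [0.2, -0.6, 0.1]
opening: 0.999
```

Emit:
move_arm(
  deltas=[
    [[0.39,0.98,0,0,0,-0.11],[0.39,0.98,0,0,0,-0.11],[0.39,0.98,0,0,0,-0.11],[0.39,0.98,0,0,0,-0.11]],
  ],
)

```text
time: 1.05
tcp_pos: [351.3, -283.6, 233.7]
tool_rot: [0.55, -0.55, 0.445, -0.445]
ft_force: [0.3, -0.1, -0.4]
opening: 0.997
```

Emit:
move_arm(
  deltas=[
    [[0.39,0.98,0,0,0,-0.11],[0.39,0.98,0,0,0,-0.11],[0.39,0.98,0,0,0,-0.11],[0.39,0.98,0,0,0,-0.11]],
  ],
)

```text
time: 1.38
tcp_pos: [410.1, -136.5, 233.9]
tool_rot: [0.53, -0.53, 0.468, -0.468]
ft_force: [0.2, -0.8, -0.4]
opening: 0.999
```

Emit:
move_arm(
  deltas=[
    [[0.39,0.98,0,0,0,-0.11],[0.39,0.98,0,0,0,-0.11],[0.39,0.98,0,0,0,-0.11],[0.39,0.98,0,0,0,-0.11],[0.39,0.98,0,0,0,-0.11]],
  ],
)

```text
time: 1.8
tcp_pos: [469.8, 12.4, 233.8]
tool_rot: [0.511, -0.51, 0.489, -0.49]
ft_force: [-0.2, -0.6, -0.6]
opening: 1.001
```

Emit:
move_arm(
  deltas=[
    [[0,0,-0.2,0,0,0],[0,0,-0.4,0,0,0],[0,0,-0.4,0,0,0],[0,0,-0.4,0,0,0]],
  ],
)

```text
time: 2.13
tcp_pos: [467.8, 8.0, 173.3]
tool_rot: [-0.509, 0.51, -0.491, 0.49]
ft_force: [1.2, 0.7, 0.2]
opening: 0.997
```

Run:
```python
from h import *
f=cams.grab_frame("side"); cv2.imwrite("pics/s1.png",cv2.resize(f["frame"][120:270,240:440],None,fx=4,fy=4,interpolation=cv2.INTER_CUBIC))
s=manip.state();print(s["tcp_pos"],s["ft_force"])
```

```text
[468.44028365   7.9394817  174.37215253] [ 1.09127229  0.13397051 -0.07026016]
```

View pics/s1.png

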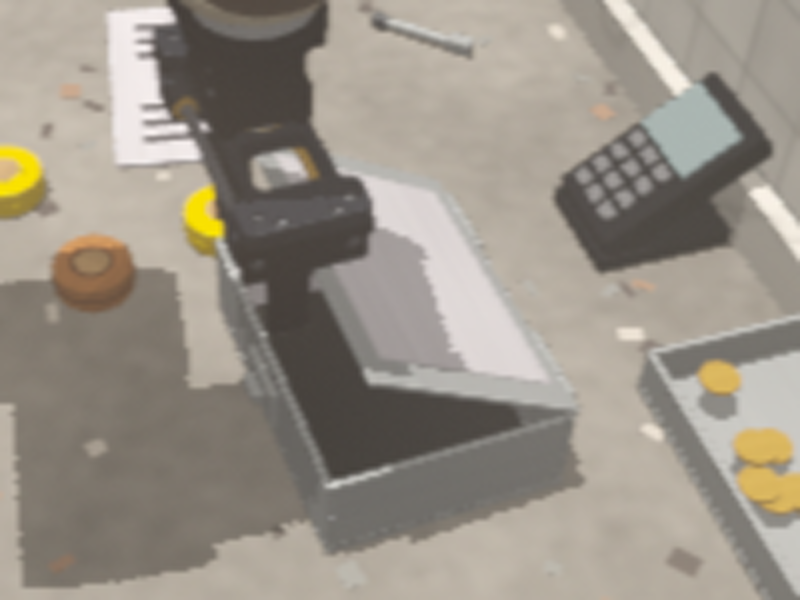

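The side view shows the gripper astride the lid's free edge, with one finger at crop pixel (285,295). I'll centre it 3 mm further in +y and close.

Emit:
move_arm(
  deltas=[
    [[0.01,0.02,0,0,0,0],[0.01,0.02,0,0,0,0],[0.01,0.02,0,0,0,0],[0.01,0.02,0,0,0,0],[0.01,0.02,0,0,0,0]],
  ],
  fingers=-1,
  squeeze=20,
)

```text
time: 2.6
tcp_pos: [469.7, 11.4, 174.2]
tool_rot: [0.51, -0.509, 0.49, -0.491]
ft_force: [-0.0, -0.6, 0.7]
opening: 0.705
```

Emit:
move_arm(
  deltas=[
    [[0,0,0,0,0,0],[0,0,0,0,0,0],[0,0,0,0,0,0]],
  ],
)

```text
time: 2.85
tcp_pos: [469.6, 11.4, 173.7]
tool_rot: [-0.509, 0.509, -0.49, 0.49]
ft_force: [0.2, -0.1, 0.3]
opening: 0.494
```

Emit:
move_arm(
  deltas=[
    [[0,0,0,0,0,0],[0,0,0,0,0,0],[0,0,0,0,0,0]],
  ],
)

```text
time: 3.1
tcp_pos: [469.3, 13.8, 173.5]
tool_rot: [0.51, -0.508, 0.492, -0.49]
ft_force: [1.5, 23.5, -0.7]
opening: 0.416
```

Run:
```python
import numpy as np
H=np.array([637,71.]); p0=np.array([469.7,174.]); d=p0-H; r=np.hypot(*d); a0=np.degrees(np.arctan2(d[1],-d[0])); print(r,a0)
prev=p0; cur=a0
for a in list(np.arange(a0+8,107,8))+[107]:
    p=H+r*np.array([-np.cos(np.radians(a)),np.sin(np.radians(a))]); s=(p-prev)/150; print(round(a,1),p.round(1),s.round(3),"y",round(s[0]*.038,4)); prev=p
```

```text
196.46447516026913 31.61896560523024
39.6 [485.7 196.3] [0.106 0.149] y 0.004
47.6 [504.6 216.1] [0.126 0.132] y 0.0048
55.6 [526.1 233.1] [0.143 0.113] y 0.0054
63.6 [549.7 247. ] [0.158 0.092] y 0.006
71.6 [575.  257.4] [0.169 0.07 ] y 0.0064
79.6 [601.6 264.2] [0.177 0.045] y 0.0067
87.6 [628.8 267.3] [0.182 0.02 ] y 0.0069
95.6 [656.2 266.5] [ 0.183 -0.005] y 0.0069
103.6 [683.3 261.9] [ 0.18  -0.031] y 0.0068
107 [694.4 258.9] [ 0.075 -0.02 ] y 0.0028
```

Emit:
move_arm(
  deltas=[
    [[0,0.02,0,0,0,0],[0,0.02,0,0,0,0],[0,0.02,0,0,0,0]],
  ],
)

```text
time: 3.35
tcp_pos: [469.3, 14.2, 173.5]
tool_rot: [-0.509, 0.51, -0.49, 0.49]
ft_force: [-1.7, -3.0, -0.1]
opening: 0.419
```

Emit:
move_arm(
  deltas=[
    [[0.05,0.002,0.076,0,0,0],[0.106,0.004,0.149,0,0,0],[0.167,0.006,0.217,0,0,0],[0.232,0.009,0.281,0,0,0],[0.232,0.009,0.281,0,0,0]],
  ],
)

```text
time: 3.77
tcp_pos: [505.4, 15.8, 216.8]
tool_rot: [0.51, -0.509, 0.49, -0.491]
ft_force: [-2.3, -0.6, 4.8]
opening: 0.42
```

Emit:
move_arm(
  deltas=[
    [[0.143,0.005,0.113,0,0,0],[0.301,0.011,0.205,0,0,0],[0.47,0.018,0.275,0,0,0],[0.647,0.025,0.32,0,0,0],[0.647,0.025,0.32,0,0,0]],
  ],
)

```text
time: 4.18
tcp_pos: [604.4, 20.0, 264.7]
tool_rot: [0.51, -0.509, 0.49, -0.491]
ft_force: [-0.9, 2.1, 13.9]
opening: 0.419
```

Emit:
move_arm(
  deltas=[
    [[0.182,0.007,0.02,0,0,0],[0.365,0.014,0.015,0,0,0],[0.545,0.02,-0.016,0,0,0],[0.62,0.023,-0.036,0,0,0],[0.62,0.023,-0.036,0,0,0]],
  ],
)

```text
time: 4.6
tcp_pos: [697.4, 23.9, 259.3]
tool_rot: [0.511, -0.508, 0.489, -0.492]
ft_force: [5.5, 4.5, 11.6]
opening: 0.357
```

Run:
```python
from h import *
f=cams.grab_frame("side"); cv2.imwrite("pics/s2.png",cv2.resize(f["frame"][60:270,220:440],None,fx=3.5,fy=2.8,interpolation=cv2.INTER_CUBIC))
s=manip.state();print(s["tcp_pos"],s["ft_force"],s["opening"])
```

```text
[696.55708213  23.7876355  259.45149581] [ 4.78422145  4.45281748 10.93771914] 0.36136393219968155
```

View pics/s2.png

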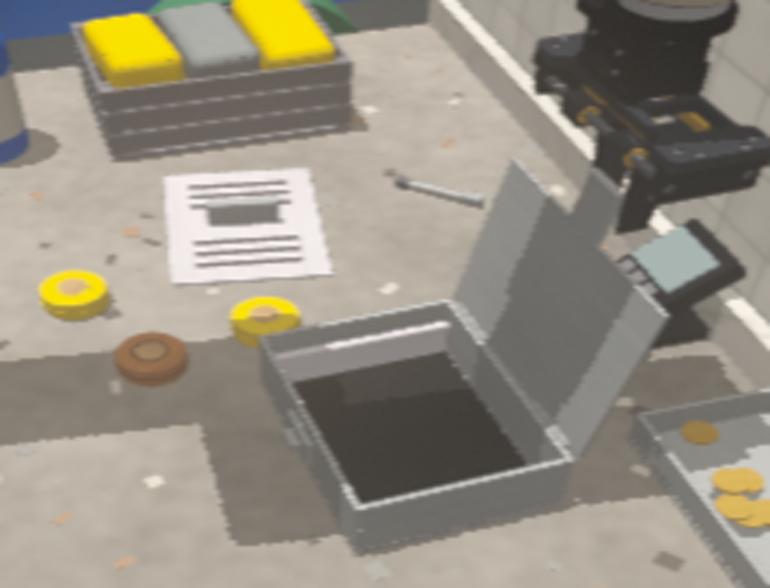

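The side view shows the lid past upright, with the tongue (crop 600,200) still next to the fingers (crop 635,205). I'll measure the angle.

```bash
cat >> h.py <<'E'
def lid(f):
    P=pts(f); D=P-np.array([554.5,15,0]); c,s=np.cos(.038),np.sin(.038)
    x=D[...,0]*c+D[...,1]*s; y=-D[...,0]*s+D[...,1]*c; z=P[...,2]
    for ys in ((-100,-35),(35,100)):
        m=(y>ys[0])&(y<ys[1])&(x>-90)&(x<175)&(z>85)&(z<245)
        X=x[m]-82.5;Z=z[m]-71
        # robust: angle around the hinge
        a=np.degrees(np.arctan2(Z,-X)); r=np.hypot(X,Z); k=(r<168)&(r>30); 
        print("lid ang",ys,k.sum(),np.percentile(a[k],[10,50,90]).round(1))
E
python3 - <<'E'
from h import *
f=cams.grab_frame("side"); lid(f)
f=cams.grab_frame("top"); lid(f)
cv2.imwrite("pics/t2.png",cv2.resize(f["frame"][90:230,230:400],None,fx=4,fy=4,interpolation=cv2.INTER_CUBIC))
E
```

```text
lid ang (-100, -35) 922 [102.7 103.4 105.1]
lid ang (35, 100) 693 [102.3 102.9 104.3]
lid ang (-100, -35) 393 [101.7 102.4 103.6]Traceback (most recent call last):
  File "<stdin>", line 3, in <module>
  File "h.py", line 31, in lid
    print("lid ang",ys,k.sum(),np.percentile(a[k],[10,50,90]).round(1))
                               ~~~~~~~~~~~~~^^^^^^^^^^^^^^^^^
    return _quantile_unchecked(
        a, q, axis, out, overwrite_input, method, keepdims, weights)
    return _ureduce(a,
                    func=_quantile_ureduce_func,
    ...<5 lines>...
                    overwrite_input=overwrite_input,
                    method=method)
    r = func(a, **kwargs)
    result = _quantile(arr,
                       quantiles=q,
    ...<2 lines>...
                       out=out,
                       weights=wgt)
    slices_having_nans = np.isnan(arr[-1, ...])
                                  ~~~^^^^^^^^^
IndexError: index -1 is out of bounds for axis 0 with size 0
```

Emit:
move_arm(
  deltas=[
    [[0,0,0,0,0,0],[0,0,0,0,0,0],[0,0,0,0,0,0],[0,0,0.2,0,0,0],[0,0,0.5,0,0,0]],
  ],
  fingers=1,
)

```text
time: 5.17
tcp_pos: [693.0, 22.9, 326.4]
tool_rot: [-0.507, 0.511, -0.493, 0.488]
ft_force: [0.5, -0.0, -0.5]
opening: 0.657
```

Emit:
move_arm(
  deltas=[
    [[-0.3,0.1,0.2,0,0,0],[-0.6,0.2,0.2,0,0,0],[-1,0.4,0.2,0,0,0],[-1,0.4,0.2,0,0,0]],
  ],
)

```text
time: 5.5
tcp_pos: [543.9, 82.3, 359.6]
tool_rot: [-0.509, 0.509, -0.491, 0.49]
ft_force: [-0.2, 1.0, 0.9]
opening: 0.934
```

```bash
sed -i 's/if s\[i,4\]<60/if s[i,4]<100/; s/        print("lid ang"/        if k.sum()>20: print("lid ang"/' h.py
python3 - <<'E'
from h import *
for n in("top","side"):
    f=cams.grab_frame(n); print(n); cedars(f); lid(f)
    cv2.imwrite(f"pics/{n}3.png",f["frame"])
E
```

```text
top
cedar? [446 160  23  21 378] [457.3 170.2] ray24 [ 582.4 -391.1   24. ] depthz [19.1 23.8 27. ] depthxy mid [ 469.3 -210.3  640.9]
cedar? [444 226  22  22 392] [454.3 236.5] ray24 [ 400.1 -376.6   24. ] depthz [19.9 23.7 26.7] depthxy mid [ 376.9 -203.2  644. ]
cedar? [392 230  22  22 391] [402.5 240.4] ray24 [ 388.6 -236.6   24. ] depthz [19.5 23.6 27.1] depthxy mid [ 370.9 -132.4  643.4]
lid ang (-100, -35) 719 [101.4 102.2 103.3]
side
cedar? [ 104    0  101   91 5566] [151.5  33.1] ray24 [  85.5 1328.5   24. ] depthz [-184.1  -40.3   90.5] depthxy mid [102.7 737.3 229.5]
cedar? [253 179  20  16 241] [262.6 186.2] ray24 [387.4 169.4  24. ] depthz [21.  23.7 25.5] depthxy mid [388.3 172.   21.7]
cedar? [289 302  27  28 582] [301.8 315.7] ray24 [ 390.1 -241.6   24. ] depthz [21.4 23.9 25.7] depthxy mid [ 368.6 -392.2  383.9]
cedar? [401 344  30  30 598] [415.6 358.7] ray24 [ 583.6 -394.9   24. ] depthz [22.4 24.3 26.1] depthxy mid [ 463.8 -470.   393.7]
cedar? [312 364  31  36 735] [327.  381.6] ray24 [ 400.9 -383.5   24. ] depthz [17.6 23.9 25.6] depthxy mid [ 374.5 -462.6  383.5]
lid ang (-100, -35) 919 [102.3 103.  104.8]
lid ang (35, 100) 699 [101.9 102.5 103.8]
```

View pics/top3.png

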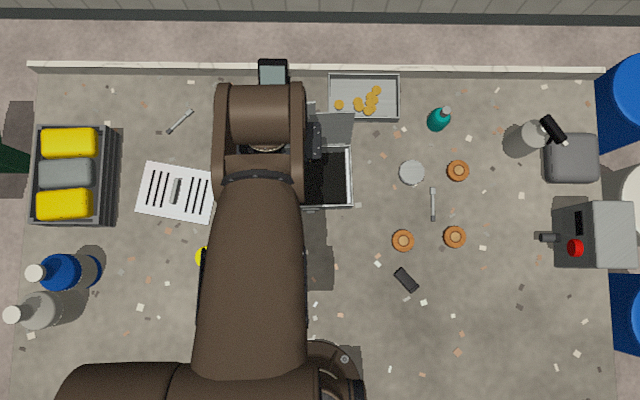

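The top view shows the lid leaning back, with the box interior open at (325,175). The three right-hand cedars are unmoved, at (403,240), (455,237) and (458,170). I'll take the left cedar first.

Emit:
move_arm(
  deltas=[
    [[-0.3,0.2,0,0,0,0],[-0.6,0.4,-0.3,0,0,0],[-0.9,0.6,-0.6,0,0,0],[-1,0.6,-0.9,0,0,0],[-1,0.6,-1,0,0,0]],
  ],
)

```text
time: 6.02
tcp_pos: [412.0, 164.0, 241.7]
tool_rot: [0.51, -0.509, 0.49, -0.491]
ft_force: [2.0, 1.0, -1.5]
opening: 1.003
```

Emit:
move_arm(
  deltas=[
    [[-0.04,0,-0.2,0,0,0],[-0.04,0,-0.5,0,0,0],[-0.04,0,-0.8,0,0,0],[-0.04,0,-0.9,0,0,0],[-0.04,0,-0.9,0,0,0]],
  ],
)

```text
time: 6.43
tcp_pos: [405.8, 162.9, 103.5]
tool_rot: [-0.507, 0.512, -0.492, 0.489]
ft_force: [-0.0, 0.3, 0.1]
opening: 0.998
```

Emit:
move_arm(
  deltas=[
    [[-0.12,0.06,0,0,0,0],[-0.12,0.06,-0.2,0,0,0],[-0.12,0.06,-0.4,0,0,0],[-0.12,0.06,-0.55,0,0,0],[-0.12,0.06,-0.55,0,0,0]],
  ],
)

```text
time: 6.85
tcp_pos: [389.1, 172.3, 23.0]
tool_rot: [-0.508, 0.511, -0.491, 0.49]
ft_force: [-0.6, 0.0, -0.2]
opening: 1.0
```

Run:
```python
from h import *
f=cams.grab_frame("side"); cv2.imwrite("pics/s4.png",cv2.resize(f["frame"][130:230,210:330],None,fx=5,fy=5,interpolation=cv2.INTER_CUBIC))
s=manip.state();print(s["tcp_pos"],s["ft_force"])
```

```text
[389.44961448 172.38184564  24.52508531] [ 0.15994387  0.53466996 -0.22405198]
```

View pics/s4.png

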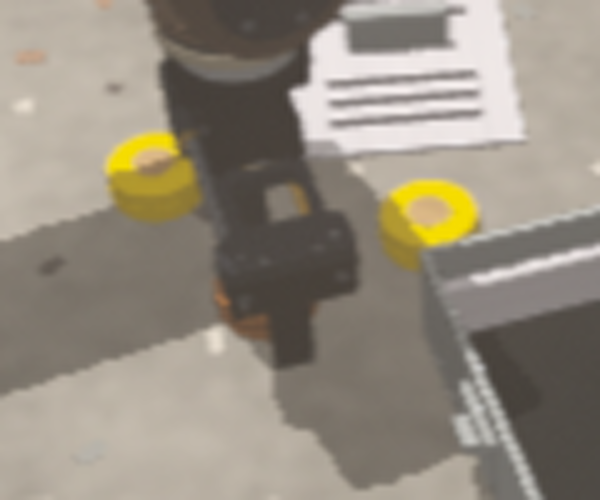

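The fingers straddle the orange block, which shows on both sides of the near finger at crop (245,305) and (308,305).

Emit:
move_arm(
  deltas=[
    [[-0.01,0,-0.013,0,0,0],[-0.01,0,-0.013,0,0,0],[-0.01,0,-0.013,0,0,0],[-0.01,0,-0.013,0,0,0],[-0.01,0,-0.013,0,0,0]],
  ],
  fingers=-1,
  squeeze=25,
)

```text
time: 7.32
tcp_pos: [388.4, 172.7, 23.7]
tool_rot: [0.51, -0.509, 0.49, -0.491]
ft_force: [0.3, -0.2, 0.6]
opening: 0.707
```

Emit:
move_arm(
  deltas=[
    [[0,0,0,0,0,0],[0,0,0,0,0,0],[0,0,0,0,0,0]],
  ],
)

```text
time: 7.57
tcp_pos: [388.3, 172.6, 23.4]
tool_rot: [0.51, -0.509, 0.49, -0.491]
ft_force: [-0.1, 0.4, 8.9]
opening: 0.628
```

Emit:
move_arm(
  deltas=[
    [[0,0,0.05,0,0,0],[0,0,0.2,0,0,0],[0,0,0.45,0,0,0],[0,0,0.7,0,0,0],[0,0,0.8,0,0,0]],
  ],
)

```text
time: 7.98
tcp_pos: [388.6, 172.8, 146.9]
tool_rot: [0.511, -0.508, 0.49, -0.491]
ft_force: [0.1, 0.2, -0.4]
opening: 0.63
```

Emit:
move_arm(
  deltas=[
    [[0.2,-0.1,0,0,0,0],[0.4,-0.22,0,0,0,0],[0.6,-0.34,0,0,0,0],[0.8,-0.46,0,0,0,0],[1,-0.57,0,0,0,0]],
  ],
)

```text
time: 8.4
tcp_pos: [539.0, 85.8, 143.5]
tool_rot: [-0.509, 0.51, -0.49, 0.49]
ft_force: [-0.7, -0.5, -0.1]
opening: 0.624
```

Emit:
move_arm(
  deltas=[
    [[0.2,-0.1,0,0,0,0],[0.31,-0.18,0,0,0,0],[0.31,-0.18,0,0,0,0],[0.31,-0.18,0,0,0,0]],
  ],
)

```text
time: 8.73
tcp_pos: [584.4, 59.5, 142.7]
tool_rot: [-0.509, 0.509, -0.491, 0.49]
ft_force: [-0.1, 0.0, 0.3]
opening: 0.626
```

Emit:
move_arm(
  deltas=[
    [[0,0,-0.2,0,0,0],[0,0,-0.4,0,0,0],[0,0,-0.6,0,0,0],[0,0,-0.7,0,0,0],[0,0,-0.74,0,0,0]],
  ],
)

```text
time: 9.15
tcp_pos: [582.3, 60.8, 29.9]
tool_rot: [-0.509, 0.511, -0.491, 0.489]
ft_force: [-0.5, -0.9, -0.0]
opening: 0.627
```

Emit:
move_arm(
  deltas=[
    [[0,0,-0.005,0,0,0],[0,0,-0.01,0,0,0],[0,0,-0.01,0,0,0]],
  ],
)

```text
time: 9.4
tcp_pos: [584.9, 60.3, 31.7]
tool_rot: [0.51, -0.509, 0.49, -0.491]
ft_force: [-0.2, -0.3, -1.1]
opening: 0.631
```

Emit:
move_arm(
  deltas=[
    [[0,0,-0.01,0,0,0],[0,0,-0.01,0,0,0],[0,0,-0.01,0,0,0]],
  ],
)

```text
time: 9.65
tcp_pos: [584.7, 60.0, 29.5]
tool_rot: [0.51, -0.509, 0.49, -0.491]
ft_force: [0.7, -0.6, -1.3]
opening: 0.623
```

Emit:
move_arm(
  deltas=[
    [[0,0,0,0,0,0],[0,0,0,0,0,0],[0,0,0,0,0,0]],
  ],
  fingers=0.54,
)

```text
time: 9.9
tcp_pos: [584.6, 60.0, 29.1]
tool_rot: [0.509, -0.509, 0.49, -0.49]
ft_force: [-0.1, 1.0, 0.8]
opening: 0.752
```

Now I'll lift out and go to the next cedar, near (389,-239).

Emit:
move_arm(
  deltas=[
    [[0,0,0.2,0,0,0],[0,0,0.4,0,0,0],[0,0,0.65,0,0,0],[0,0,0.9,0,0,0],[0,0,0.9,0,0,0]],
  ],
)

```text
time: 10.32
tcp_pos: [587.0, 60.1, 170.7]
tool_rot: [0.512, -0.507, 0.488, -0.493]
ft_force: [0.6, 0.9, -0.2]
opening: 0.771
```

Emit:
move_arm(
  deltas=[
    [[-0.1,-0.2,0,0,0,0],[-0.25,-0.45,0,0,0,0],[-0.4,-0.7,0,0,0,0],[-0.5,-0.95,0,0,0,0],[-0.5,-0.95,0,0,0,0]],
  ],
  fingers=1,
)

```text
time: 10.73
tcp_pos: [507.3, -86.7, 163.9]
tool_rot: [-0.508, 0.509, -0.491, 0.491]
ft_force: [0.4, -0.2, -0.1]
opening: 0.992
```

Run:
```python
from h import *
for n in("top","side"):
    f=cams.grab_frame(n); print(n); cedars(f)
    if n=="side":cv2.imwrite(f"pics/{n}5.png",f["frame"])
print(manip.state()["tcp_pos"])
```

```text
top
cedar? [283 158  23  23 411] [293.9 168.6] ray24 [583.   58.2  24. ] depthz [23.9 29.4 32.9] depthxy mid [470.6  45.2 642.7]
cedar? [447 160  22  21 376] [457.4 170.2] ray24 [ 582.4 -391.3   24. ] depthz [18.4 23.2 27. ] depthxy mid [ 469.9 -210.8  643.2]
cedar? [444 226  22  22 392] [454.2 236.5] ray24 [ 400.1 -376.5   24. ] depthz [19.3 23.5 26.5] depthxy mid [ 377.  -203.2  642.4]
cedar? [392 230  22  22 391] [402.5 240.4] ray24 [ 388.6 -236.6   24. ] depthz [19.6 23.3 26.7] depthxy mid [ 389.3 -237.7   15. ]
side
cedar? [173  13  32  44 752] [186.3  35.1] ray24 [ 242.2 1260.7   24. ] depthz [-111.4  -75.6    8.3] depthxy mid [240.6 530.3 306.6]
cedar? [289 303  27  27 574] [301.7 315.8] ray24 [ 390.  -241.7   24. ] depthz [21.3 23.9 25.5] depthxy mid [ 368.3 -392.5  384.8]
cedar? [401 344  30  30 561] [415.6 358.8] ray24 [ 583.7 -395.    24. ] depthz [22.4 24.2 25.9] depthxy mid [ 584.5 -393.6   22.4]
cedar? [313 364  30  36 729] [327.1 381.6] ray24 [ 401.  -383.6   24. ] depthz [18.2 23.8 25.6] depthxy mid [ 374.3 -462.3  383.2]
[509.19525134 -83.84761732 164.054826  ]
```

View pics/side5.png

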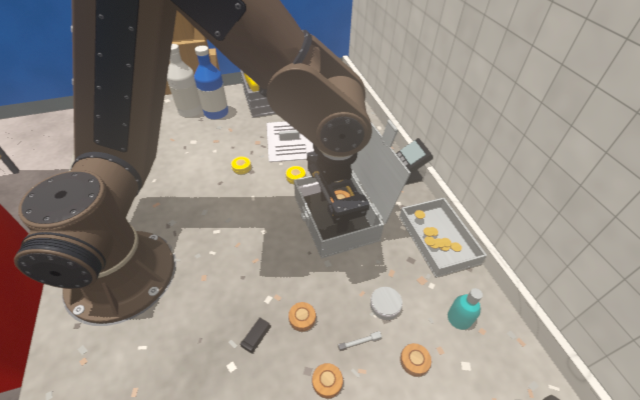

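The block lies in the box (side view, about 345,195). The remaining cedars are still at (302,316), (327,381) and (416,359). The next pick is the one at (389,-239).

Emit:
move_arm(
  deltas=[
    [[-0.17,-0.21,0,0,0,0],[-0.34,-0.42,0,0,0,0],[-0.5,-0.63,0,0,0,0],[-0.65,-0.85,0,0,0,0],[-0.8,-1,0,0,0,0]],
  ],
)

```text
time: 11.25
tcp_pos: [389.4, -233.6, 163.9]
tool_rot: [-0.51, 0.51, -0.49, 0.49]
ft_force: [0.8, -0.9, -0.1]
opening: 1.0
```

Emit:
move_arm(
  deltas=[
    [[0,-0.03,-0.2,0,0,0],[0,-0.03,-0.45,0,0,0],[0,-0.03,-0.7,0,0,0],[0,-0.03,-0.9,0,0,0],[0,-0.03,-0.94,0,0,0]],
  ],
)

```text
time: 11.67
tcp_pos: [389.1, -235.3, 19.3]
tool_rot: [-0.51, 0.51, -0.492, 0.488]
ft_force: [-3.4, 5.3, 33.8]
opening: 0.998
```

Emit:
move_arm(
  deltas=[
    [[0,0,0,0,0,0],[0,0,0,0,0,0]],
  ],
)

```text
time: 11.83
tcp_pos: [390.3, -236.5, 23.2]
tool_rot: [-0.51, 0.51, -0.49, 0.49]
ft_force: [0.1, -0.3, 0.3]
opening: 0.999
```

Emit:
move_arm(
  deltas=[
    [[-0.005,-0.013,0,0,0,0],[-0.005,-0.013,0,0,0,0],[-0.005,-0.013,0,0,0,0],[-0.005,-0.013,0,0,0,0],[-0.005,-0.013,0,0,0,0]],
  ],
  fingers=-1,
)

```text
time: 12.25
tcp_pos: [389.0, -239.0, 23.4]
tool_rot: [-0.509, 0.509, -0.49, 0.491]
ft_force: [-0.3, 0.3, 1.0]
opening: 0.704
```

Emit:
move_arm(
  deltas=[
    [[0,0,0,0,0,0],[0,0,0,0,0,0],[0,0,0,0,0,0]],
  ],
)

```text
time: 12.5
tcp_pos: [388.8, -238.9, 23.2]
tool_rot: [-0.509, 0.509, -0.49, 0.49]
ft_force: [0.1, 0.2, 6.8]
opening: 0.626
```

Emit:
move_arm(
  deltas=[
    [[0,0,0.05,0,0,0],[0,0,0.2,0,0,0],[0,0,0.45,0,0,0],[0,0,0.7,0,0,0],[0,0,0.8,0,0,0]],
  ],
)

```text
time: 12.92
tcp_pos: [389.4, -239.3, 147.0]
tool_rot: [0.51, -0.509, 0.489, -0.492]
ft_force: [0.3, -0.2, -0.4]
opening: 0.627
```

Emit:
move_arm(
  deltas=[
    [[0.15,0.15,0,0,0,0],[0.33,0.35,0,0,0,0],[0.5,0.53,0,0,0,0],[0.66,0.71,0,0,0,0]],
  ],
)

```text
time: 13.25
tcp_pos: [488.7, -131.1, 143.6]
tool_rot: [0.509, -0.509, 0.49, -0.491]
ft_force: [0.5, -0.3, -1.0]
opening: 0.627
```

Emit:
move_arm(
  deltas=[
    [[0.15,0.15,0,0,0,0],[0.33,0.35,0,0,0,0],[0.5,0.53,0,0,0,0],[0.66,0.71,0,0,0,0],[0.66,0.71,0,0,0,0]],
  ],
)

```text
time: 13.67
tcp_pos: [589.8, -21.9, 143.2]
tool_rot: [0.511, -0.51, 0.489, -0.49]
ft_force: [0.0, -0.3, -0.9]
opening: 0.626
```

Emit:
move_arm(
  deltas=[
    [[0,0,-0.2,0,0,0],[0,0,-0.4,0,0,0],[0,0,-0.6,0,0,0],[0,0,-0.68,0,0,0],[0,0,-0.71,0,0,0]],
  ],
)

```text
time: 14.08
tcp_pos: [585.7, -25.9, 34.7]
tool_rot: [-0.509, 0.51, -0.491, 0.489]
ft_force: [-0.7, 0.7, -0.9]
opening: 0.627
```

Emit:
move_arm(
  deltas=[
    [[0,0,0,0,0,0],[0,0,0,0,0,0],[0,0,0,0,0,0]],
  ],
)

```text
time: 14.33
tcp_pos: [587.5, -26.1, 38.0]
tool_rot: [0.51, -0.509, 0.49, -0.491]
ft_force: [-0.5, 0.5, -0.9]
opening: 0.623
```

Emit:
move_arm(
  deltas=[
    [[0,0,-0.02,0,0,0],[0,0,-0.04,0,0,0],[0,0,-0.05,0,0,0],[0,0,-0.055,0,0,0],[0,0,-0.055,0,0,0]],
  ],
)

```text
time: 14.75
tcp_pos: [586.9, -25.9, 29.2]
tool_rot: [0.51, -0.509, 0.49, -0.491]
ft_force: [-2.6, 0.0, 11.1]
opening: 0.625
```

Emit:
move_arm(
  deltas=[
    [[0,0,0,0,0,0],[0,0,0,0,0,0],[0,0,0,0,0,0]],
  ],
  fingers=0.54,
)

```text
time: 15.0
tcp_pos: [586.8, -25.9, 28.2]
tool_rot: [-0.509, 0.509, -0.49, 0.49]
ft_force: [0.3, -0.0, 0.1]
opening: 0.755
```

Emit:
move_arm(
  deltas=[
    [[0,0,0.2,0,0,0],[0,0,0.4,0,0,0],[0,0,0.65,0,0,0],[0,0,0.9,0,0,0],[0,0,0.9,0,0,0]],
  ],
)

```text
time: 15.42
tcp_pos: [589.2, -26.2, 169.7]
tool_rot: [0.511, -0.508, 0.488, -0.493]
ft_force: [0.8, -0.2, 0.8]
opening: 0.77
```

Emit:
move_arm(
  deltas=[
    [[-0.1,-0.2,0,0,0,0],[-0.25,-0.45,0,0,0,0],[-0.45,-0.7,0,0,0,0],[-0.6,-0.95,0,0,0,0],[-0.6,-0.95,0,0,0,0]],
  ],
  fingers=1,
)

```text
time: 15.83
tcp_pos: [494.2, -171.6, 162.9]
tool_rot: [-0.509, 0.509, -0.491, 0.491]
ft_force: [0.4, 0.0, 0.4]
opening: 0.991
```

Run:
```python
from h import *
for n in("top","side"):
    f=cams.grab_frame(n); print(n); cedars(f)
print(manip.state()["tcp_pos"])
```

```text
top
cedar? [283 156  54  25 844] [309.5 167.9] ray24 [585.5  15.4  24. ] depthz [17.8 29.2 33.1] depthxy mid [473.7  16.3 642.3]
cedar? [448 160  21  21 368] [457.6 170.2] ray24 [ 582.3 -391.8   24. ] depthz [19.9 23.9 27.9] depthxy mid [ 470.  -211.   642.9]
cedar? [444 226  22  22 392] [454.2 236.5] ray24 [ 400.1 -376.5   24. ] depthz [19.2 23.2 27.1] depthxy mid [ 377. -203.  643.]
side
cedar? [189  50   8  17 104] [192.2  58.7] ray24 [ 251.4 1013.8   24. ] depthz [-201.7 -173.2 -137.8] depthxy mid [263.  434.5 274.3]
cedar? [342 222  17  10 129] [349.7 226.3] ray24 [576.4 -41.3  24. ] depthz [21.5 29.3 32.2] depthxy mid [ 454.2 -302.   390.1]
cedar? [402 344  29  30 546] [415.6 358.8] ray24 [ 583.7 -395.    24. ] depthz [22.4 24.2 25.8] depthxy mid [ 464.1 -469.7  393. ]
cedar? [313 364  30  36 722] [327.2 381.5] ray24 [ 401.1 -383.5   24. ] depthz [17.8 23.8 25.6] depthxy mid [ 374.4 -462.5  383.2]
[ 495.9398201  -170.06229523  163.1181361 ]
```

Emit:
move_arm(
  deltas=[
    [[-0.1,-0.2,0,0,0,0],[-0.2,-0.45,0,0,0,0],[-0.32,-0.7,0,0,0,0],[-0.32,-0.7,0,0,0,0]],
  ],
)

```text
time: 16.27
tcp_pos: [447.9, -277.4, 163.0]
tool_rot: [-0.509, 0.509, -0.491, 0.492]
ft_force: [-0.3, -0.3, -0.5]
opening: 0.999
```

Emit:
move_arm(
  deltas=[
    [[-0.1,-0.2,0,0,0,0],[-0.2,-0.45,0,0,0,0],[-0.32,-0.7,0,0,0,0],[-0.32,-0.7,0,0,0,0]],
  ],
)

```text
time: 16.6
tcp_pos: [400.0, -382.8, 162.9]
tool_rot: [-0.508, 0.509, -0.49, 0.492]
ft_force: [0.3, 1.3, -0.0]
opening: 1.002
```

Emit:
move_arm(
  deltas=[
    [[0,0,-0.2,0,0,0],[0,0,-0.45,0,0,0],[0,0,-0.7,0,0,0],[0,0,-0.82,0,0,0],[0,0,-0.87,0,0,0]],
  ],
)

```text
time: 17.02
tcp_pos: [401.1, -376.4, 29.6]
tool_rot: [0.51, -0.51, 0.492, -0.489]
ft_force: [-0.1, 0.9, 1.0]
opening: 1.004
```

Emit:
move_arm(
  deltas=[
    [[0,0,-0.02,0,0,0],[0,0,-0.04,0,0,0],[0,0,-0.05,0,0,0],[0,0,-0.05,0,0,0]],
  ],
)

```text
time: 17.35
tcp_pos: [401.4, -378.6, 26.1]
tool_rot: [-0.509, 0.51, -0.49, 0.491]
ft_force: [-0.5, -0.1, 0.1]
opening: 1.0
```

Emit:
move_arm(
  deltas=[
    [[0,0,-0.015,0,0,0],[0,0,-0.015,0,0,0],[0,0,-0.015,0,0,0],[0,0,-0.015,0,0,0],[0,0,-0.015,0,0,0]],
  ],
  fingers=-1,
)

```text
time: 17.77
tcp_pos: [400.8, -378.5, 23.1]
tool_rot: [-0.509, 0.509, -0.49, 0.491]
ft_force: [0.2, 0.8, 0.3]
opening: 0.704
```

Emit:
move_arm(
  deltas=[
    [[0,0,0,0,0,0],[0,0,0,0,0,0],[0,0,0,0,0,0],[0,0,0,0,0,0]],
  ],
)

```text
time: 18.1
tcp_pos: [400.7, -378.4, 23.0]
tool_rot: [-0.509, 0.509, -0.49, 0.49]
ft_force: [-0.8, 0.3, 2.3]
opening: 0.627
```

Emit:
move_arm(
  deltas=[
    [[0,0,0.05,0,0,0],[0,0,0.2,0,0,0],[0,0,0.45,0,0,0],[0,0,0.7,0,0,0],[0,0,0.8,0,0,0]],
  ],
)

```text
time: 18.52
tcp_pos: [401.5, -379.2, 147.6]
tool_rot: [-0.509, 0.51, -0.489, 0.492]
ft_force: [-0.2, -0.4, 0.1]
opening: 0.629
```

Emit:
move_arm(
  deltas=[
    [[0.06,0.15,0,0,0,0],[0.13,0.38,0,0,0,0],[0.2,0.6,0,0,0,0],[0.265,0.78,0,0,0,0]],
  ],
)

```text
time: 18.85
tcp_pos: [440.5, -259.5, 143.5]
tool_rot: [0.509, -0.509, 0.49, -0.49]
ft_force: [0.3, -0.5, -0.7]
opening: 0.627
```

Emit:
move_arm(
  deltas=[
    [[0.09,0.25,0,0,0,0],[0.17,0.5,0,0,0,0],[0.265,0.78,0,0,0,0]],
  ],
)

```text
time: 19.1
tcp_pos: [479.5, -145.4, 143.4]
tool_rot: [0.509, -0.509, 0.49, -0.491]
ft_force: [1.1, -0.3, -0.7]
opening: 0.622
```

Emit:
move_arm(
  deltas=[
    [[0.09,0.25,0,0,0,0],[0.17,0.5,0,0,0,0],[0.265,0.78,0,0,0,0],[0.265,0.78,0,0,0,0],[0.265,0.78,0,0,0,0]],
  ],
)

```text
time: 19.52
tcp_pos: [519.4, -27.8, 143.2]
tool_rot: [0.51, -0.51, 0.489, -0.489]
ft_force: [-0.1, -0.5, 0.8]
opening: 0.626
```

Emit:
move_arm(
  deltas=[
    [[0,0,-0.2,0,0,0],[0,0,-0.4,0,0,0],[0,0,-0.6,0,0,0],[0,0,-0.68,0,0,0],[0,0,-0.71,0,0,0]],
  ],
)

```text
time: 19.93
tcp_pos: [517.9, -31.1, 34.5]
tool_rot: [-0.508, 0.51, -0.492, 0.49]
ft_force: [-0.0, 0.7, -0.4]
opening: 0.628
```

Emit:
move_arm(
  deltas=[
    [[0,0,0,0,0,0],[0,0,0,0,0,0],[0,0,0,0,0,0]],
  ],
)

```text
time: 20.18
tcp_pos: [519.7, -30.5, 37.6]
tool_rot: [0.51, -0.509, 0.49, -0.491]
ft_force: [0.0, 0.2, -0.6]
opening: 0.63
```

Emit:
move_arm(
  deltas=[
    [[0,0.013,-0.02,0,0,0],[0,0.013,-0.04,0,0,0],[0,0.013,-0.05,0,0,0],[0,0.013,-0.053,0,0,0],[0,0.013,-0.053,0,0,0]],
  ],
)

```text
time: 20.6
tcp_pos: [519.3, -27.9, 29.0]
tool_rot: [0.51, -0.509, 0.49, -0.49]
ft_force: [-1.5, 0.2, 7.5]
opening: 0.628
```

Emit:
move_arm(
  deltas=[
    [[0,0,0,0,0,0],[0,0,0,0,0,0],[0,0,0,0,0,0]],
  ],
  fingers=0.54,
)

```text
time: 20.85
tcp_pos: [519.2, -27.9, 28.5]
tool_rot: [-0.509, 0.51, -0.49, 0.49]
ft_force: [-0.1, -0.1, 0.5]
opening: 0.751
```

Emit:
move_arm(
  deltas=[
    [[0,0,0.2,0,0,0],[0,0,0.4,0,0,0],[0,0,0.65,0,0,0],[0,0,0.9,0,0,0],[0,0,0.9,0,0,0]],
  ],
)

```text
time: 21.27
tcp_pos: [521.4, -28.3, 169.4]
tool_rot: [0.511, -0.508, 0.488, -0.493]
ft_force: [0.8, -0.5, -0.0]
opening: 0.769
```

Emit:
move_arm(
  deltas=[
    [[0.1,-0.25,0,0,0,0],[0.15,-0.5,0,0,0,0],[0.2,-0.75,0,0,0,0],[0.2,-0.95,0,0,0,0],[0.2,-0.95,0,0,0,0]],
  ],
  fingers=1,
)

```text
time: 21.68
tcp_pos: [549.4, -175.1, 162.7]
tool_rot: [-0.508, 0.509, -0.491, 0.492]
ft_force: [-0.2, -0.5, -0.3]
opening: 0.992
```

Run:
```python
from h import *
for n in("top","side"):
    f=cams.grab_frame(n); print(n); cedars(f)
    cv2.imwrite(f"pics/{n}6.png",f["frame"])
print(manip.state()["tcp_pos"])
```

```text
top
cedar? [315 156  23  47 866] [325.6 179.3] ray24 [554.  -28.9  24. ] depthz [ 8.5 29.2 32.9] depthxy mid [474.3 -29.7 642.6]
cedar? [283 158  23  22 405] [293.9 168.5] ray24 [583.2  58.2  24. ] depthz [24.1 29.5 33. ] depthxy mid [470.4  44.9 643.7]
cedar? [447 160  22  21 374] [457.4 170.2] ray24 [ 582.3 -391.2   24. ] depthz [19.1 23.4 27.2] depthxy mid [ 469.9 -210.7  640.9]
side
cedar? [318 191  43  47 938] [337.2 218.8] ray24 [553.6  -7.9  24. ] depthz [ 7.  29.4 31.9] depthxy mid [ 458.6 -243.5  386.3]
cedar? [402 344  29  30 543] [415.7 358.7] ray24 [ 583.8 -394.9   24. ] depthz [22.5 24.2 25.9] depthxy mid [ 463.8 -469.8  394.4]
[ 548.73983925 -171.30065253  162.69247433]
```

View pics/top6.png

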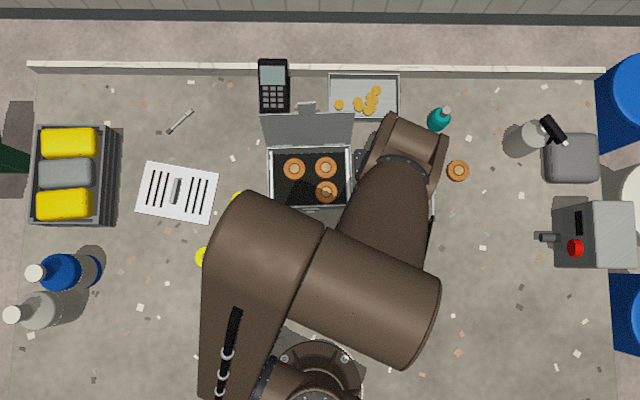

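Three cedars are in the box at (294,168), (326,167) and (326,192). The last one is at (457,170).

Emit:
move_arm(
  deltas=[
    [[0.04,-0.2,0,0,0,0],[0.08,-0.45,0,0,0,0],[0.115,-0.74,0,0,0,0],[0.115,-0.74,0,0,0,0]],
  ],
)

```text
time: 22.12
tcp_pos: [567.2, -285.6, 163.1]
tool_rot: [-0.509, 0.509, -0.49, 0.491]
ft_force: [-0.3, 0.3, 0.7]
opening: 0.998
```

Emit:
move_arm(
  deltas=[
    [[0.04,-0.2,0,0,0,0],[0.08,-0.45,0,0,0,0],[0.115,-0.74,0,0,0,0],[0.115,-0.74,0,0,0,0],[0.115,-0.74,0,0,0,0]],
  ],
)

```text
time: 22.53
tcp_pos: [583.6, -392.9, 162.4]
tool_rot: [-0.509, 0.509, -0.491, 0.49]
ft_force: [-0.5, 1.1, -0.1]
opening: 1.001
```

Emit:
move_arm(
  deltas=[
    [[0,0,-0.2,0,0,0],[0,0,-0.45,0,0,0],[0,0,-0.7,0,0,0],[0,0,-0.82,0,0,0],[0,0,-0.87,0,0,0]],
  ],
)

```text
time: 22.95
tcp_pos: [582.8, -389.1, 29.5]
tool_rot: [-0.51, 0.51, -0.492, 0.488]
ft_force: [-0.4, -0.5, -0.3]
opening: 1.002
```

Emit:
move_arm(
  deltas=[
    [[0,0,-0.02,0,0,0],[0,0,-0.04,0,0,0],[0,0,-0.05,0,0,0],[0,0,-0.06,0,0,0]],
  ],
)

```text
time: 23.28
tcp_pos: [584.3, -392.5, 25.4]
tool_rot: [0.51, -0.509, 0.489, -0.491]
ft_force: [-0.1, 0.0, 0.7]
opening: 1.003
```

Emit:
move_arm(
  deltas=[
    [[0,0,-0.01,0,0,0],[0,0,-0.01,0,0,0],[0,0,-0.01,0,0,0],[0,0,-0.01,0,0,0],[0,0,-0.01,0,0,0]],
  ],
  fingers=-1,
)

```text
time: 23.7
tcp_pos: [583.7, -392.6, 22.7]
tool_rot: [-0.509, 0.509, -0.49, 0.491]
ft_force: [0.6, -0.0, 0.4]
opening: 0.707
```

Emit:
move_arm(
  deltas=[
    [[0,0,0,0,0,0],[0,0,0,0,0,0],[0,0,0,0,0,0],[0,0,0,0,0,0]],
  ],
)

```text
time: 24.03
tcp_pos: [583.7, -392.5, 22.6]
tool_rot: [-0.509, 0.51, -0.49, 0.49]
ft_force: [-0.5, 0.0, 1.6]
opening: 0.625
```

Emit:
move_arm(
  deltas=[
    [[0,0,0.05,0,0,0],[0,0,0.2,0,0,0],[0,0,0.45,0,0,0],[0,0,0.7,0,0,0],[0,0,0.8,0,0,0]],
  ],
)

```text
time: 24.45
tcp_pos: [584.8, -393.3, 148.1]
tool_rot: [0.51, -0.509, 0.488, -0.492]
ft_force: [0.2, 0.7, -0.8]
opening: 0.623
```

Emit:
move_arm(
  deltas=[
    [[-0.05,0.2,0,0,0,0],[-0.1,0.45,0,0,0,0],[-0.15,0.7,0,0,0,0],[-0.15,0.95,0,0,0,0],[-0.15,1,0,0,0,0]],
  ],
)

```text
time: 24.87
tcp_pos: [560.3, -237.8, 143.1]
tool_rot: [0.51, -0.51, 0.49, -0.489]
ft_force: [0.6, 0.1, -0.9]
opening: 0.624
```

Emit:
move_arm(
  deltas=[
    [[-0.05,0.25,0,0,0,0],[-0.1,0.5,0,0,0,0],[-0.15,0.75,0,0,0,0],[-0.15,1,0,0,0,0]],
  ],
)

```text
time: 25.2
tcp_pos: [537.5, -91.3, 142.9]
tool_rot: [-0.509, 0.509, -0.491, 0.49]
ft_force: [0.8, -0.0, -1.5]
opening: 0.628
```

Emit:
move_arm(
  deltas=[
    [[-0.05,0.25,0,0,0,0],[-0.1,0.5,0,0,0,0],[-0.15,0.75,0,0,0,0],[-0.15,1,0,0,0,0],[-0.15,1,0,0,0,0]],
  ],
)

```text
time: 25.62
tcp_pos: [515.7, 62.3, 143.0]
tool_rot: [0.511, -0.51, 0.489, -0.489]
ft_force: [-0.6, 0.6, -0.9]
opening: 0.629
```

Emit:
move_arm(
  deltas=[
    [[0,0,0,0,0,0],[0,0,-0.2,0,0,0],[0,0,-0.4,0,0,0],[0,0,-0.58,0,0,0],[0,0,-0.6,0,0,0]],
  ],
)

```text
time: 26.03
tcp_pos: [514.9, 56.2, 49.2]
tool_rot: [-0.508, 0.51, -0.492, 0.489]
ft_force: [-1.2, -0.0, -1.0]
opening: 0.627
```

Emit:
move_arm(
  deltas=[
    [[0,0,0,0,0,0],[0,0,0,0,0,0],[0,0,0,0,0,0]],
  ],
)

```text
time: 26.28
tcp_pos: [517.0, 57.0, 54.0]
tool_rot: [0.51, -0.509, 0.49, -0.491]
ft_force: [-0.0, -0.1, -0.8]
opening: 0.623
```

Emit:
move_arm(
  deltas=[
    [[0,0.005,-0.06,0,0,0],[0,0.005,-0.11,0,0,0],[0,0.005,-0.14,0,0,0],[0,0.005,-0.155,0,0,0],[0,0.005,-0.163,0,0,0]],
  ],
)

```text
time: 26.7
tcp_pos: [515.9, 58.3, 28.3]
tool_rot: [-0.509, 0.51, -0.49, 0.49]
ft_force: [-4.7, 0.8, 18.7]
opening: 0.626
```

Emit:
move_arm(
  deltas=[
    [[0,0,0,0,0,0],[0,0,0,0,0,0]],
  ],
)

```text
time: 26.87
tcp_pos: [515.9, 58.3, 28.3]
tool_rot: [-0.509, 0.51, -0.49, 0.49]
ft_force: [-2.9, -1.0, 7.5]
opening: 0.627
```

Emit:
move_arm(
  deltas=[
    [[0,0,0,0,0,0],[0,0,0,0,0,0],[0,0,0,0,0,0]],
  ],
  fingers=0.54,
)

```text
time: 27.12
tcp_pos: [516.2, 58.3, 27.9]
tool_rot: [0.509, -0.509, 0.49, -0.49]
ft_force: [-0.5, 0.1, 0.3]
opening: 0.751
```

Emit:
move_arm(
  deltas=[
    [[0,0,0.2,0,0,0],[0,0,0.4,0,0,0],[0,0,0.65,0,0,0],[0,0,0.9,0,0,0],[0,0,0.9,0,0,0]],
  ],
)

```text
time: 27.53
tcp_pos: [518.5, 58.3, 169.0]
tool_rot: [0.512, -0.507, 0.488, -0.493]
ft_force: [-0.2, 0.9, 0.3]
opening: 0.772
```

Emit:
move_arm(
  deltas=[
    [[-0.1,0.25,0,0,0,0],[-0.15,0.5,0,0,0,0],[-0.2,0.75,0,0,0,0],[-0.2,1,0,0,0,0],[-0.2,1,0,0,0,0]],
  ],
  fingers=0,
)

```text
time: 27.95
tcp_pos: [485.6, 213.1, 162.8]
tool_rot: [0.511, -0.51, 0.489, -0.489]
ft_force: [0.1, -0.4, -0.1]
opening: 0.513
```

Run:
```python
from h import *
for n in("top","side"):
    f=cams.grab_frame(n); print(n); cedars(f)
    cv2.imwrite(f"pics/{n}7.png",f["frame"])
    P=pts(f)
    b=P[(P[...,2]>28)&(P[...,2]<45)&(P[...,0]>470)&(P[...,0]<580)&(abs(P[...,1]-378)<60)]
    print("bar",len(b),b.mean(0).round(1))
print(manip.state()["tcp_pos"])
```

```text
top
cedar? [ 283  156   55   48 1768] [309.8 179.8] ray24 [552.3  14.5  24. ] depthz [ 8.2 29.2 32.8] depthxy mid [474.1  14.9 642.8]
bar 0 [nan nan nan]
side
cedar? [ 114    0   91   88 5529] [154.2  34.3] ray24 [  97.3 1311.5   24. ] depthz [-184.   -52.3   83.5] depthxy mid [100.6 784.4 237.2]
cedar? [ 307  190   57   48 1639] [334.7 213.3] ray24 [553.4  12.4  24. ] depthz [ 7.2 29.3 31.5] depthxy mid [ 471.3 -232.6  385.8]
bar 26 [495.1 384.3  33.5]
[485.7192085  209.40963756 162.46031035]<stdin>:7: RuntimeWarning: Mean of empty slice.
  ret = um.true_divide(
```

View pics/top7.png

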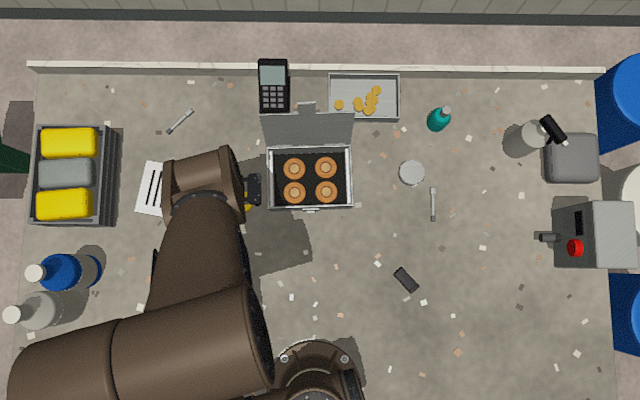

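View pics/side7.png

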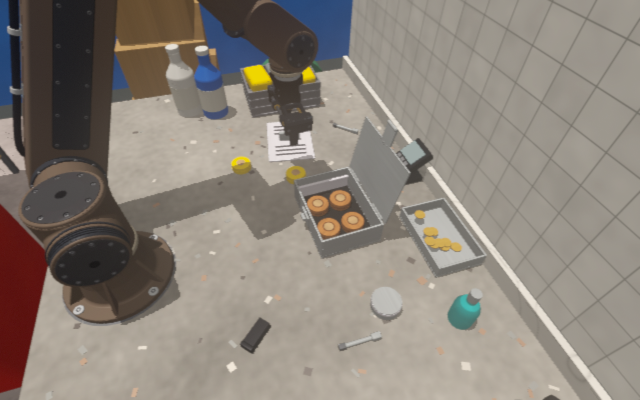

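All four cedars lie flat in the box (top view 294–326, 168–192). Next I'll refine the box pose from the rim, using the placed cedars (known TCP positions) as the link from camera to robot.

Run:
```python
from h import *
tcp=np.array([[584.7,60],[586.8,-25.9],[519.2,-27.9],[516.2,58.3]])
for n in("top","side"):
    f=cams.grab_frame(n); P=pts(f)
    h=cv2.cvtColor(f["frame"],cv2.COLOR_BGR2HSV); m=cv2.inRange(h,(6,110,60),(16,255,255))
    X30=np.zeros((400,640,2))
    c=[]
    R,t=f["R"],f["t"]; cc=-R.T@t
    v,u=np.mgrid[0:400,0:640]; d=np.stack([(u-f["cx"])/f["fx"],(v-f["cy"])/f["fy"],np.ones_like(u)],-1)@R
    X30=cc+d*((30-cc[2])/d[...,2])[...,None]
    for p in tcp:
        s=(np.hypot(X30[...,0]-p[0],X30[...,1]-p[1])<40)&(m>0); q=X30[s][:,:2]; c.append((q.min(0)+q.max(0))/2)
    c=np.array(c); print(n,"cedar cam",c.round(1).tolist(),"robot-cam",(tcp-c).mean(0).round(1))
    # rim: upper edge by height
    z=P[...,2]; s=(abs(z-70)<6)&(P[...,0]>455)&(P[...,0]<660)&(abs(P[...,1]-15)<130)
    X70=cc+d*((70-cc[2])/d[...,2])[...,None]
    q=X70[s][:,:2]
    r=cv2.minAreaRect(q.astype(np.float32)); print("rim rect",r)
    fr=q[(q[:,0]<482)]; k=np.polyfit(fr[abs(fr[:,1]-15)<95][:,1],fr[abs(fr[:,1]-15)<95][:,0],1); print("front",k,np.polyval(k,15))
    for xs in((490,530),(530,570),(570,610)):
        w=q[(q[:,0]>xs[0])&(q[:,0]<xs[1])]; L=w[w[:,1]>100];Rr=w[w[:,1]<-70]; print(xs,np.median(L[:,1]).round(1) if len(L) else None,np.median(Rr[:,1]).round(1) if len(Rr) else None,len(L),len(Rr))
```

```text
top cedar cam [[580.9, 57.8], [582.9, -26.9], [522.1, -29.9], [521.4, 56.8]] robot-cam [-0.1  1.7]
rim rect ((556.2809448242188, 14.745185852050781), (170.75509643554688, 224.8792266845703), 2.2431890964508057)
front [-4.11787469e-02  4.74328120e+02] 473.71043874499475
(490, 530) 122.0 -97.3 30 30
(530, 570) 124.4 -94.8 34 31
(570, 610) 126.3 -93.6 30 30
side cedar cam [[579.4, 54.7], [582.8, -28.1], [526.4, -30.8], [522.9, 52.8]] robot-cam [-1.1  4. ]
rim rect ((558.19287109375, 16.111328125), (174.0384063720703, 232.43997192382812), 2.7099976539611816)
front [-4.42355386e-02  4.75291796e+02] 474.62826277459703
(490, 530) 122.5 -96.7 37 47
(530, 570) 124.1 -95.1 36 49
(570, 610) 126.3 -93.5 35 47
```

Emit:
move_arm(
  deltas=[
    [[0.05,0.2,0,0,0,-0.07],[0.1,0.45,0,0,0,-0.14],[0.15,0.7,0,0,0,-0.21],[0.2,0.95,0,0,0,-0.28],[0.2,0.99,0,0,0,-0.28]],
  ],
)

```text
time: 28.57
tcp_pos: [517.6, 359.9, 162.7]
tool_rot: [0.452, -0.451, 0.544, -0.544]
ft_force: [-0.4, -1.2, -0.2]
opening: 0.497
```

Emit:
move_arm(
  deltas=[
    [[0,0.16,-0.1,0,0,0],[0,0.16,-0.3,0,0,0],[0,0.16,-0.5,0,0,0],[0,0.16,-0.6,0,0,0],[0,0.16,-0.6,0,0,0]],
  ],
)

```text
time: 28.98
tcp_pos: [515.3, 378.3, 69.3]
tool_rot: [0.45, -0.454, 0.544, -0.543]
ft_force: [0.3, -0.3, 0.1]
opening: 0.498
```

Run:
```python
from h import *
from scipy.spatial.transform import Rotation as Ro
s=manip.state(); q=s["tool_rot"]; M=Ro.from_quat(q[[1,2,3,0]]).as_matrix(); print(s["tcp_pos"],np.degrees(np.arctan2(M[1,0],M[0,0])),M[:,1].round(3))
f=cams.grab_frame("side"); cv2.imwrite("pics/s8.png",cv2.resize(f["frame"][90:190,240:360],None,fx=5,fy=5,interpolation=cv2.INTER_CUBIC))
```

```text
[515.25715579 378.34910063  69.31423138] -100.48652367858371 [-0.005 -0.003 -1.   ]
```

View pics/s8.png

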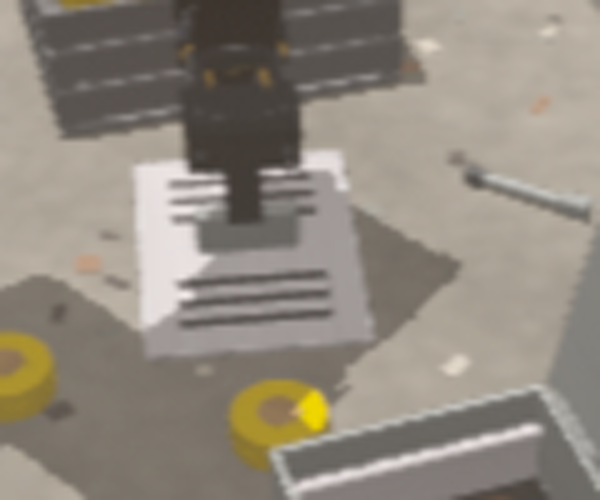

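The gripper stands over the bar pull (crop 198–298, 235), about centred.

Emit:
move_arm(
  deltas=[
    [[0.01,0.01,-0.1,0,0,0],[0.01,0.01,-0.2,0,0,0],[0.01,0.01,-0.24,0,0,0],[0.01,0.01,-0.26,0,0,0],[0.01,0.01,-0.26,0,0,0]],
  ],
)

```text
time: 29.45
tcp_pos: [517.9, 382.0, 34.0]
tool_rot: [-0.452, 0.453, -0.543, 0.543]
ft_force: [-0.0, 0.3, 0.3]
opening: 0.5
```

Emit:
move_arm(
  deltas=[
    [[0,0,0,0,0,0],[0,0,0,0,0,0]],
  ],
)

```text
time: 29.62
tcp_pos: [518.0, 382.4, 34.9]
tool_rot: [-0.453, 0.452, -0.543, 0.543]
ft_force: [0.2, -0.0, 0.2]
opening: 0.499
```

Emit:
move_arm(
  deltas=[
    [[0,0,-0.025,0,0,0],[0,0,-0.047,0,0,0],[0,0,-0.047,0,0,0]],
  ],
)

```text
time: 29.87
tcp_pos: [517.4, 382.1, 26.5]
tool_rot: [0.452, -0.453, 0.543, -0.543]
ft_force: [-0.3, -1.2, -1.0]
opening: 0.5
```

Emit:
move_arm(
  deltas=[
    [[0,0,0,0,0,0],[0,0,0,0,0,0],[0,0,0,0,0,0],[0,0,0,0,0,0],[0,0,0,0,0,0]],
  ],
  fingers=-1,
  squeeze=50,
)

```text
time: 30.28
tcp_pos: [517.7, 382.3, 27.0]
tool_rot: [-0.453, 0.453, -0.543, 0.543]
ft_force: [-0.1, 0.3, -0.2]
opening: 0.209
```

Emit:
move_arm(
  deltas=[
    [[0,0,0,0,0,0],[0,0,0,0,0,0],[0,0,0,0,0,0]],
  ],
)

```text
time: 30.53
tcp_pos: [517.7, 382.4, 27.0]
tool_rot: [-0.453, 0.453, -0.543, 0.543]
ft_force: [0.5, 1.1, 0.7]
opening: 0.125
```

Emit:
move_arm(
  deltas=[
    [[0,0,0.05,0,0,0],[0,0,0.15,0,0,0],[0,0,0.35,0,0,0],[0,0,0.55,0,0,0],[0,0,0.75,0,0,0]],
  ],
)

```text
time: 30.95
tcp_pos: [517.2, 381.9, 140.7]
tool_rot: [0.452, -0.453, 0.543, -0.543]
ft_force: [0.6, 0.2, -3.0]
opening: 0.124
```

Emit:
move_arm(
  deltas=[
    [[0.02,-0.15,0,0,0,0.05],[0.04,-0.3,0,0,0,0.1],[0.06,-0.45,0,0,0,0.15],[0.08,-0.63,0,0,0,0.22],[0.08,-0.81,0,0,0,0.285]],
  ],
)

```text
time: 31.37
tcp_pos: [529.6, 259.6, 139.7]
tool_rot: [-0.511, 0.511, -0.489, 0.489]
ft_force: [0.4, -0.7, -2.6]
opening: 0.125
```

Emit:
move_arm(
  deltas=[
    [[0.02,-0.2,0,0,0,0],[0.04,-0.4,0,0,0,0],[0.06,-0.6,0,0,0,0],[0.08,-0.78,0,0,0,0],[0.08,-0.81,0,0,0,0]],
  ],
)

```text
time: 31.78
tcp_pos: [541.8, 135.8, 139.8]
tool_rot: [-0.509, 0.51, -0.49, 0.49]
ft_force: [-0.2, -0.5, -3.5]
opening: 0.123
```

Emit:
move_arm(
  deltas=[
    [[0.02,-0.2,0,0,0,0],[0.04,-0.4,0,0,0,0],[0.06,-0.6,0,0,0,0],[0.08,-0.78,0,0,0,0],[0.08,-0.81,0,0,0,0]],
  ],
)

```text
time: 32.2
tcp_pos: [554.0, 14.8, 139.7]
tool_rot: [-0.51, 0.51, -0.49, 0.49]
ft_force: [0.4, 0.3, -3.5]
opening: 0.123
```

Run:
```python
from h import *
from scipy.spatial.transform import Rotation as Ro
s=manip.state(); q=s["tool_rot"]; M=Ro.from_quat(q[[1,2,3,0]]).as_matrix(); print(s["tcp_pos"],s["opening"],np.degrees(np.arctan2(M[1,0],M[0,0])),M[:,1].round(3))
for n in ("side","top"):
    f=cams.grab_frame(n); cv2.imwrite(f"pics/{n}9.png",cv2.resize(f["frame"][60:270,220:440],None,fx=3.5,fy=2.8,interpolation=cv2.INTER_CUBIC));
```

```text
[554.02799721  14.80062305 139.69471583] 0.12333064711932624 -87.72581945234616 [ 0.    -0.001 -1.   ]
```

View pics/side9.png

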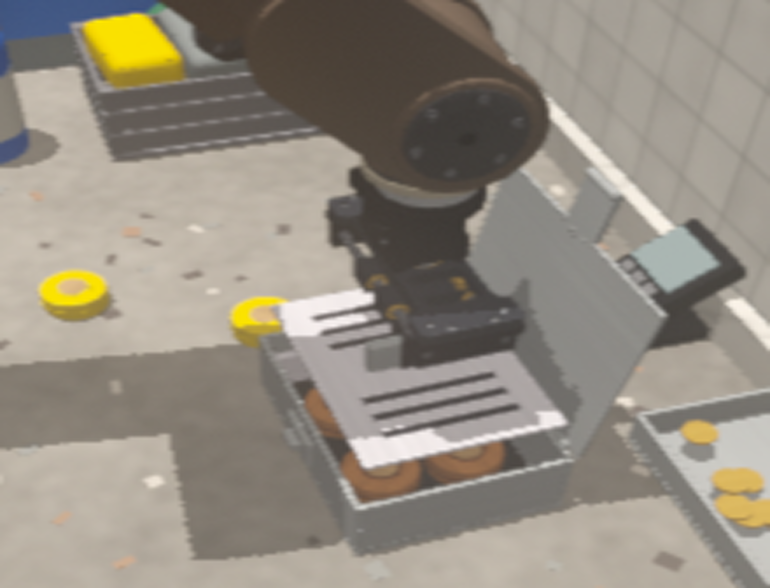

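View pics/top9.png

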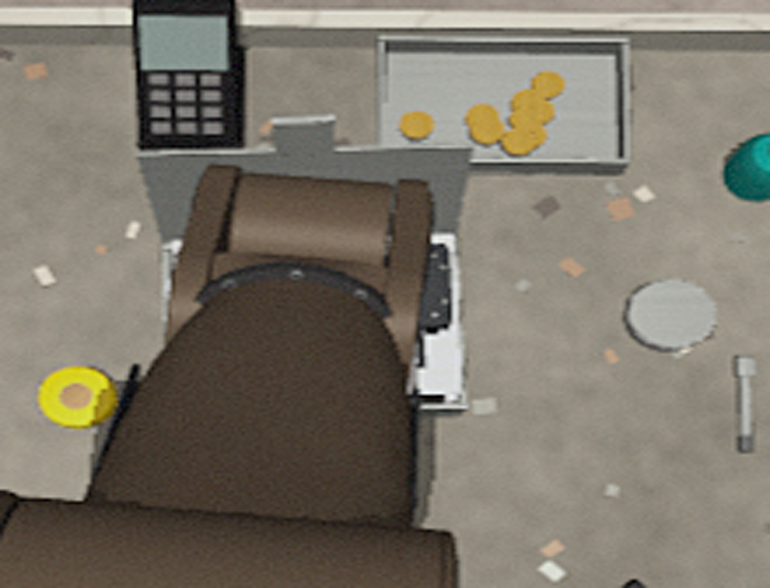

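The tray is level over the box. I'll measure its plate against the rim in the same (side) camera before lowering it.

Run:
```python
from h import *
f=cams.grab_frame("side"); P=pts(f)
s=(abs(P[...,2]-117)<7)&(P[...,0]>460)&(P[...,0]<632)&(P[...,1]>-110)&(P[...,1]<140)
m=s.astype(np.uint8); m=cv2.morphologyEx(m,cv2.MORPH_OPEN,np.ones((3,3))); q=P[m>0]; print(len(q),np.median(q[:,2]))
n,l,st,c=cv2.connectedComponentsWithStats(m); 
zp=np.median(q[:,2])
v,u=np.nonzero(m); X=np.array([ray(f,a,b,zp)[:2] for a,b in zip(u,v)])
print("min/max",X.min(0),X.max(0)); print(cv2.minAreaRect(X.astype(np.float32)))
# front edge: min x per y bin ; near edge: min y per x bin
fe=[];
for y in range(-75,105,10):
    w=X[abs(X[:,1]-y)<5]; 
    if len(w)>3: fe.append((y,w[:,0].min()))
fe=np.array(fe); k=np.polyfit(fe[:,0],fe[:,1],1); print("front edge slope",k, "at y15",np.polyval(k,15)); print(fe.round(1).tolist())
ne=[]
for x in range(495,620,10):
    w=X[abs(X[:,0]-x)<5]
    if len(w)>3: ne.append((x,w[:,1].min(),w[:,1].max()))
ne=np.array(ne); print(ne.round(1).tolist())
```

```text
2558 117.64239852943774
min/max [476.1429834  -91.73398266] [630.86451025 118.49633401]
((553.6609497070312, 14.930503845214844), (147.7188720703125, 209.155517578125), 2.2856550216674805)
front edge slope [-4.10824814e-02  4.80835736e+02] at y15 480.2194991653003
[[-75.0, 484.0], [-65.0, 483.6], [-55.0, 482.7], [-45.0, 482.3], [-35.0, 482.8], [-25.0, 481.9], [-15.0, 481.5], [-5.0, 480.5], [5.0, 481.0], [15.0, 480.6], [25.0, 480.1], [35.0, 479.1], [45.0, 478.7], [55.0, 478.2], [65.0, 478.7], [75.0, 478.2], [85.0, 477.2], [95.0, 476.7]]
[[495.0, -91.7, 117.1], [505.0, -91.6, 117.0], [515.0, -90.7, 117.0], [525.0, -90.6, 118.5], [535.0, -89.8, 117.0], [545.0, -89.7, 113.9], [555.0, -88.2, 103.2], [565.0, -88.8, 6.3], [575.0, -88.6, 6.7], [585.0, -88.5, 7.1], [595.0, -87.7, 7.5], [605.0, -87.6, 7.9], [615.0, -86.7, 8.3]]
```

Emit:
move_arm(
  deltas=[
    [[0,0.008,-0.1,0,0,0],[0,0.008,-0.2,0,0,0],[0,0.008,-0.25,0,0,0],[0,0.008,-0.28,0,0,0],[0,0.008,-0.28,0,0,0]],
  ],
)

```text
time: 32.77
tcp_pos: [553.3, 19.9, 96.8]
tool_rot: [-0.51, 0.511, -0.489, 0.489]
ft_force: [-0.3, -1.0, -3.3]
opening: 0.123
```

Emit:
move_arm(
  deltas=[
    [[0,0,-0.02,0,0,0],[0,0,-0.04,0,0,0],[0,0,-0.06,0,0,0],[0,0,-0.07,0,0,0],[0,0,-0.07,0,0,0]],
  ],
)

```text
time: 33.18
tcp_pos: [553.6, 18.9, 86.8]
tool_rot: [-0.51, 0.511, -0.489, 0.489]
ft_force: [-0.0, -0.5, -2.3]
opening: 0.126
```

Emit:
move_arm(
  deltas=[
    [[0,-0.01,0,0,0,0],[0,-0.01,0,0,0,0],[0,-0.01,0,0,0,0]],
  ],
)

```text
time: 33.43
tcp_pos: [553.8, 17.3, 87.1]
tool_rot: [0.51, -0.51, 0.489, -0.49]
ft_force: [0.6, 0.0, -2.9]
opening: 0.124
```

Run:
```python
from h import *
s=manip.state();print(s["tcp_pos"],s["ft_force"])
f=cams.grab_frame("side"); cv2.imwrite("pics/s10.png",cv2.resize(f["frame"][150:260,285:395],None,fx=5.4,fy=5.4,interpolation=cv2.INTER_CUBIC))
```

```text
[553.75312026  17.30413601  87.14728634] [ 0.61817228  0.01833784 -2.91014452]
```

View pics/s10.png

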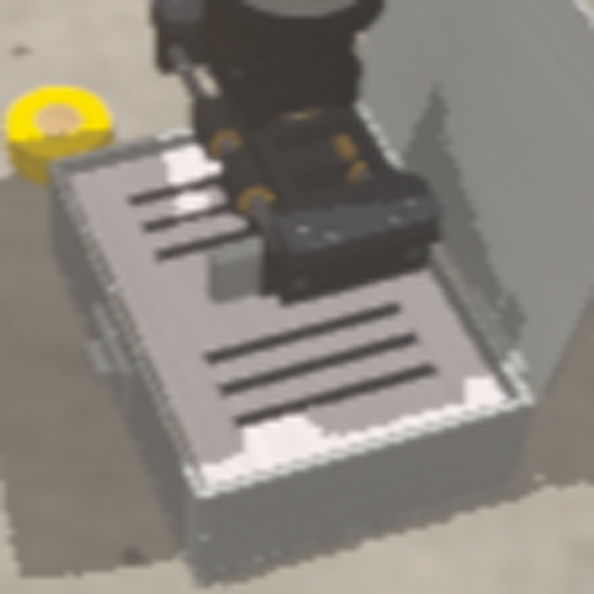

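The plate is inside the rim with free margins all round, so I'll lower it slowly.

Emit:
move_arm(
  deltas=[
    [[0,0,-0.03,0,0,0],[0,0,-0.06,0,0,0],[0,0,-0.08,0,0,0],[0,0,-0.09,0,0,0],[0,0,-0.09,0,0,0]],
  ],
)

```text
time: 33.9
tcp_pos: [553.4, 17.5, 72.9]
tool_rot: [-0.51, 0.511, -0.49, 0.489]
ft_force: [0.5, -0.8, -2.4]
opening: 0.123
```

Emit:
move_arm(
  deltas=[
    [[0,0,-0.005,0,0,0],[0,0,-0.01,0,0,0],[0,0,-0.015,0,0,0],[0,0,-0.015,0,0,0]],
  ],
)

```text
time: 34.23
tcp_pos: [553.6, 17.5, 71.2]
tool_rot: [-0.51, 0.51, -0.489, 0.489]
ft_force: [-0.6, 0.5, -2.9]
opening: 0.124
```

Emit:
move_arm(
  deltas=[
    [[0,0,-0.005,0,0,0],[0,0,-0.01,0,0,0],[0,0,-0.015,0,0,0],[0,0,-0.015,0,0,0]],
  ],
)

```text
time: 34.57
tcp_pos: [553.7, 17.5, 70.9]
tool_rot: [0.511, -0.51, 0.489, -0.49]
ft_force: [-6.9, 0.7, 22.5]
opening: 0.126
```

Emit:
move_arm(
  deltas=[
    [[0,0,0,0,0,0],[0,0,0,0,0,0],[0,0,0,0,0,0],[0,0,0,0,0,0]],
  ],
)

```text
time: 34.9
tcp_pos: [553.7, 17.5, 70.9]
tool_rot: [0.511, -0.51, 0.489, -0.49]
ft_force: [-8.0, -0.1, 22.2]
opening: 0.123
```

Emit:
move_arm(
  deltas=[
    [[0,0,0.01,0,0,0],[0,0,0.01,0,0,0],[0,0,0.01,0,0,0],[0,0,0.01,0,0,0]],
  ],
  fingers=-0.3,
)

```text
time: 35.23
tcp_pos: [553.7, 17.5, 70.4]
tool_rot: [-0.51, 0.51, -0.489, 0.489]
ft_force: [0.2, 0.2, -0.2]
opening: 0.327
```

Emit:
move_arm(
  deltas=[
    [[0,0,0.1,0,0,0],[0,0,0.3,0,0,0],[0,0,0.5,0,0,0],[0,0,0.7,0,0,0],[0,0,0.9,0,0,0]],
  ],
)

```text
time: 35.65
tcp_pos: [553.4, 17.5, 206.6]
tool_rot: [-0.51, 0.511, -0.489, 0.489]
ft_force: [0.8, 0.5, -0.2]
opening: 0.35
```

Emit:
move_arm(
  deltas=[
    [[-0.2,0.2,0.1,0,0,0],[-0.3,0.45,0.2,0,0,0],[-0.3,0.7,0.3,0,0,0],[-0.3,0.95,0.3,0,0,0]],
  ],
)

```text
time: 35.98
tcp_pos: [508.5, 161.2, 253.4]
tool_rot: [0.511, -0.509, 0.489, -0.491]
ft_force: [1.0, -0.1, 0.1]
opening: 0.351
```

```bash
cat > tray.py <<'E'
from h import *
def tray(f,zr=(44,60)):
    P=pts(f); s=(P[...,2]>zr[0])&(P[...,2]<zr[1])&(P[...,0]>482)&(P[...,0]<628)&(P[...,1]>-82)&(P[...,1]<117)
    q=P[s]; A=np.c_[q[:,:2],np.ones(len(q))]
    for _ in range(3):
        k=np.linalg.lstsq(A,q[:,2],rcond=None)[0]; e=q[:,2]-A@k; g=abs(e)<3; A,q=A[g],q[g]
    print("tray plane n",len(q),"z at ctr",k@[554,16,1],"tilt deg",np.degrees(np.hypot(k[0],k[1])))
    b=P[(P[...,2]>72)&(P[...,2]<88)&(abs(P[...,0]-554)<60)&(abs(P[...,1]-16)<30)]; print("bar",len(b),b.mean(0).round(1),b.min(0).round(1),b.max(0).round(1))
E
python3 - <<'E'
from tray import *
for n in ("side","top"):
    f=cams.grab_frame(n); tray(f); lid(f); cv2.imwrite(f"pics/{n}11.png",cv2.resize(f["frame"][60:270,220:440],None,fx=3.5,fy=2.8,interpolation=cv2.INTER_CUBIC))
print(manip.state()["tcp_pos"])
E
```

```text
tray plane n 2604 z at ctr 49.163918278964836 tilt deg 0.046558109521757894
bar 137 [553.2  14.4  78.9] [519.4   8.   72.5] [588.3  22.6  84.2]
lid ang (-100, -35) 920 [102.3 103.  104.8]
lid ang (35, 100) 693 [101.8 102.5 104. ]
tray plane n 2724 z at ctr 49.15708557777885 tilt deg 0.06195325924028449
bar 118 [551.3  14.1  80.4] [517.9   7.8  73.9] [587.5  21.5  85.5]
lid ang (-100, -35) 724 [101.4 102.2 103.4]
lid ang (35, 100) 732 [101.1 101.9 102.8]
[508.29405276 164.26194146 251.26277112]
```

View pics/top11.png

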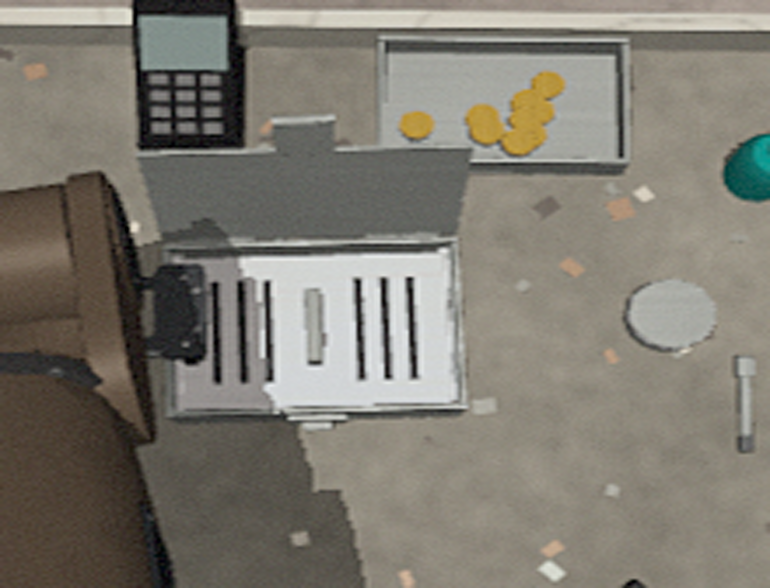

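View pics/side11.png

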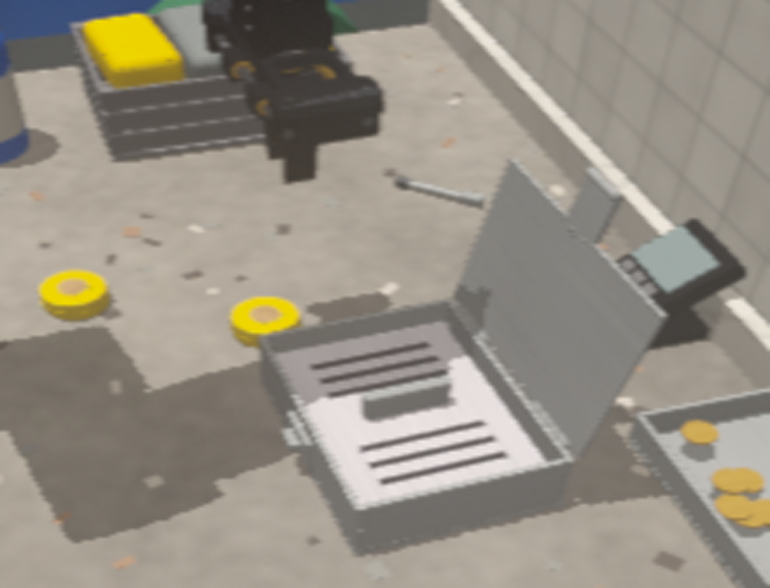

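The tray is seated: plate top at 49.2 mm, tilt under 0.1°. Next I'll locate the tongue to fold the lid down.

Run:
```python
from h import *
for n in("top","side"):
    f=cams.grab_frame(n); P=pts(f)
    s=(P[...,2]>240)&(P[...,2]<300)&(P[...,0]>640)&(P[...,0]<720)&(abs(P[...,1]-20)<40)
    q=P[s]; print(n,len(q),q.min(0).round(1),q.max(0).round(1),q.mean(0).round(1))
    k=np.polyfit(q[:,2],q[:,0],1); print(k,"x at z=262:",np.polyval(k,262), "ymid",(np.percentile(q[:,1],2)+np.percentile(q[:,1],98))/2)
H=np.array([637,71.])
for a in (102,103,104):
    A=np.radians(a); print(a,H+195*np.array([-np.cos(A),np.sin(A)])+3*np.array([np.sin(A),np.cos(A)]))
```

```text
top 204 [669.2   1.4 240. ] [685.5  39.9 283.8] [676.9  20.  264.7]
[2.47385215e-01 6.11412949e+02] x at z=262: 676.227875432178 ymid 20.43817636236672
side 227 [671.6   1.7 240.3] [686.8  42.6 282.2] [677.7  19.8 262.3]
[2.16273857e-01 6.20987690e+02] x at z=262: 677.651440801064 ymid 21.854715911557825
102 [680.47722251 261.11504707]
103 [683.78856579 260.32730947]
104 [687.08565682 259.48190094]
```

Emit:
move_arm(
  deltas=[
    [[0,0,0.2,0,0,0],[0,0,0.4,0,0,0],[0,0,0.6,0,0,0],[0.2,-0.18,0.6,0,0,0],[0.38,-0.34,0.6,0,0,0]],
  ],
  fingers=1,
  squeeze=20,
)

```text
time: 36.6
tcp_pos: [566.5, 107.4, 342.4]
tool_rot: [0.511, -0.51, 0.488, -0.49]
ft_force: [0.2, -0.1, -0.1]
opening: 0.646
```

Emit:
move_arm(
  deltas=[
    [[0.2,-0.15,0,0,0,0],[0.4,-0.31,0,0,0,0],[0.6,-0.47,0,0,0,0],[0.76,-0.6,0,0,0,0],[0.76,-0.6,0,0,0,0]],
  ],
)

```text
time: 37.02
tcp_pos: [682.5, 13.1, 338.0]
tool_rot: [-0.508, 0.51, -0.491, 0.49]
ft_force: [1.2, -0.3, 1.2]
opening: 0.978
```

Emit:
move_arm(
  deltas=[
    [[0,0,0,0,0,0],[0,0,0,0,0,0]],
  ],
)

```text
time: 37.18
tcp_pos: [679.2, 17.9, 339.7]
tool_rot: [-0.51, 0.51, -0.49, 0.489]
ft_force: [-0.0, -0.1, 0.4]
opening: 0.998
```

Emit:
move_arm(
  deltas=[
    [[0.01,0.03,-0.1,0,0,0],[0.01,0.03,-0.25,0,0,0],[0.01,0.03,-0.4,0,0,0],[0.01,0.03,-0.48,0,0,0],[0.01,0.03,-0.515,0,0,0]],
  ],
)

```text
time: 37.6
tcp_pos: [679.7, 24.1, 261.6]
tool_rot: [-0.51, 0.511, -0.49, 0.488]
ft_force: [-0.4, -0.3, 0.3]
opening: 1.002
```

Emit:
move_arm(
  deltas=[
    [[0,0,0,0,0,0],[0,0,0,0,0,0],[0,0,0,0,0,0],[0,0,0,0,0,0],[0,0,0,0,0,0]],
  ],
  fingers=-1,
)

```text
time: 38.02
tcp_pos: [681.3, 23.5, 264.1]
tool_rot: [0.511, -0.51, 0.489, -0.49]
ft_force: [0.1, 0.7, 0.3]
opening: 0.704
```

Emit:
move_arm(
  deltas=[
    [[0,0,0,0,0,0],[0,0,0,0,0,0],[0,0,0,0,0,0],[0,0,0,0,0,0]],
  ],
)

```text
time: 38.35
tcp_pos: [681.2, 23.5, 263.2]
tool_rot: [-0.51, 0.51, -0.489, 0.489]
ft_force: [-0.1, -0.4, -0.2]
opening: 0.425
```

Emit:
move_arm(
  deltas=[
    [[0,0,0,0,0,0],[0,0,0,0,0,0]],
  ],
)

```text
time: 38.52
tcp_pos: [681.2, 23.5, 263.3]
tool_rot: [-0.51, 0.51, -0.489, 0.489]
ft_force: [-0.8, -0.8, 0.8]
opening: 0.418
```

Run:
```python
import numpy as np
H=np.array([637,71.]); p0=np.array([681.2,263.3]); d=p0-H; r=np.hypot(*d); a0=np.degrees(np.arctan2(d[1],-d[0])); print(r,a0)
for seg in ([97,91,85,79,79],[73,67,61,56,56],[52,49,47,45.5,45.5]):
    b=prev=p0; 
    for a in seg:
        p=H+r*np.array([-np.cos(np.radians(a)),np.sin(np.radians(a))]); s=(p-b)/150; print(a,p.round(1),s[0].round(3),(s[0]*.042).round(3),s[1].round(3))
    p0=p
```

```text
197.31429243721806 102.94455781400617
97 [661.  266.8] -0.134 -0.006 0.024
91 [640.4 268.3] -0.272 -0.011 0.033
85 [619.8 267.6] -0.409 -0.017 0.028
79 [599.4 264.7] -0.546 -0.023 0.009
79 [599.4 264.7] -0.546 -0.023 0.009
73 [579.3 259.7] -0.134 -0.006 -0.033
67 [559.9 252.6] -0.263 -0.011 -0.08
61 [541.3 243.6] -0.387 -0.016 -0.141
56 [526.7 234.6] -0.485 -0.02 -0.201
56 [526.7 234.6] -0.485 -0.02 -0.201
52 [515.5 226.5] -0.074 -0.003 -0.054
49 [507.6 219.9] -0.127 -0.005 -0.098
47 [502.4 215.3] -0.162 -0.007 -0.128
45.5 [498.7 211.7] -0.186 -0.008 -0.152
45.5 [498.7 211.7] -0.186 -0.008 -0.152
```

Emit:
move_arm(
  deltas=[
    [[-0.134,-0.006,0.024,0,0,0],[-0.272,-0.011,0.033,0,0,0],[-0.409,-0.017,0.028,0,0,0],[-0.546,-0.023,0.009,0,0,0],[-0.546,-0.023,0.009,0,0,0]],
  ],
)

```text
time: 38.93
tcp_pos: [597.0, 19.8, 264.9]
tool_rot: [-0.51, 0.511, -0.489, 0.489]
ft_force: [-3.0, -0.5, -0.4]
opening: 0.42
```

Emit:
move_arm(
  deltas=[
    [[-0.134,-0.006,-0.033,0,0,0],[-0.263,-0.011,-0.08,0,0,0],[-0.387,-0.016,-0.141,0,0,0],[-0.485,-0.02,-0.201,0,0,0],[-0.485,-0.02,-0.201,0,0,0]],
  ],
)

```text
time: 39.35
tcp_pos: [524.5, 16.6, 234.4]
tool_rot: [-0.51, 0.511, -0.49, 0.489]
ft_force: [-9.4, -3.4, 9.4]
opening: 0.416
```

Emit:
move_arm(
  deltas=[
    [[-0.074,-0.003,-0.054,0,0,0],[-0.127,-0.005,-0.098,0,0,0],[-0.162,-0.007,-0.128,0,0,0],[-0.186,-0.008,-0.152,0,0,0],[-0.186,-0.008,-0.152,0,0,0]],
  ],
)

```text
time: 39.77
tcp_pos: [498.0, 15.5, 211.7]
tool_rot: [-0.51, 0.511, -0.49, 0.489]
ft_force: [-10.5, -4.3, 5.7]
opening: 0.419
```

Run:
```python
from tray import *
s=manip.state(); print(s["tcp_pos"],s["ft_force"],s["opening"])
for n in ("side","top"):
    f=cams.grab_frame(n); lid(f); cv2.imwrite(f"pics/{n}12.png",cv2.resize(f["frame"][60:270,220:440],None,fx=3.5,fy=2.8,interpolation=cv2.INTER_CUBIC))
```

```text
[497.9541068   15.48100328 211.74257294] [-10.45770566  -4.29939876   5.7387178 ] 0.4188254190421382
lid ang (-100, -35) 452 [49.3 50.9 55.6]
lid ang (35, 100) 81 [51.6 54.1 58.6]
lid ang (-100, -35) 43 [49.  50.5 53.4]
```

View pics/side12.png

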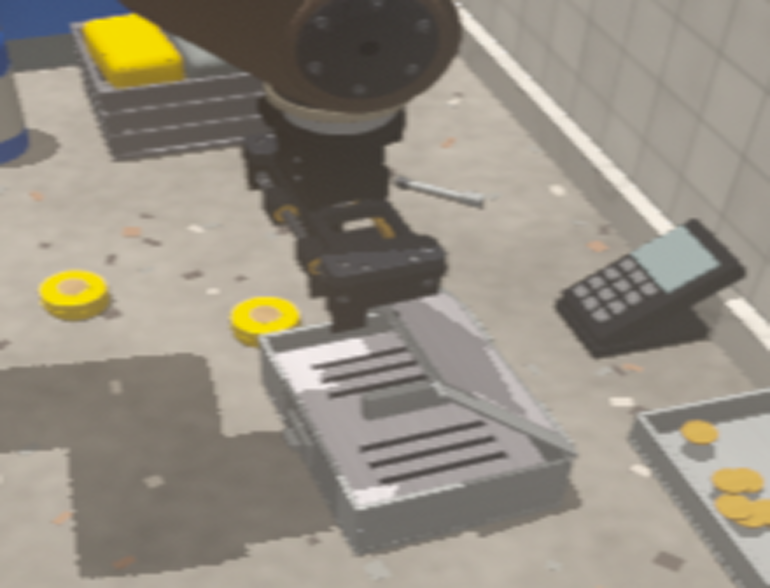

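```bash
cat >> h.py <<'E'
def lidplane(f,a=45.):
    P=pts(f); x=P[...,0]+.042*(P[...,1]-16); yy=P[...,1]-16-.042*(P[...,0]-554)
    pr=71+(637-x)*np.tan(np.radians(a))
    for ys in((-105,-25),(25,105),(-105,105)):
        m=(abs(P[...,2]-pr)<30)&(x>530)&(x<625)&(yy>ys[0])&(yy<ys[1])&(P[...,2]>82)
        m=cv2.erode(m.astype(np.uint8),np.ones((3,3)))>0
        q=P[m]
        if len(q)<40: print("few",len(q)); continue
        for _ in range(5):
            c=q.mean(0); n=np.linalg.svd(q-c,full_matrices=False)[2][2]; e=abs((q-c)@n); q=q[e<max(4,2*np.median(e))]
        n*=np.sign(n[2]); print("plane",ys,len(q),"angle",np.degrees(np.arccos(n[2])).round(2),"n",n.round(3),"rms",np.std((q-c)@n).round(2))
E
python3 - <<'E'
from h import *
for n in("side","top"):
    f=cams.grab_frame(n); print(n); lidplane(f)
E
```

```text
side
plane (-105, -25) 357 angle 47.02 n [0.731 0.026 0.682] rms 0.52
few 36
plane (-105, 105) 671 angle 47.05 n [0.731 0.031 0.681] rms 0.47
top
few 14
few 10
few 24
```

Emit:
move_arm(
  deltas=[
    [[-0.01,0,-0.01,0,0,0],[-0.022,0,-0.022,0,0,0],[-0.03,0,-0.026,0,0,0],[-0.03,0,-0.026,0,0,0],[-0.03,0,-0.026,0,0,0]],
  ],
)

```text
time: 40.38
tcp_pos: [494.6, 15.3, 208.3]
tool_rot: [-0.51, 0.511, -0.489, 0.489]
ft_force: [-4.9, -4.2, 8.4]
opening: 0.417
```

Emit:
move_arm(
  deltas=[
    [[0,0,0,0,0,0],[0,0,0,0,0,0],[0,0,0,0,0,0],[0,0,0,0,0,0],[0,0,0,0,0,0]],
  ],
  fingers=1,
)

```text
time: 40.8
tcp_pos: [494.3, 15.9, 207.6]
tool_rot: [-0.51, 0.51, -0.489, 0.489]
ft_force: [0.2, -0.9, -0.4]
opening: 0.711
```

Emit:
move_arm(
  deltas=[
    [[0,0,0,0,0,0],[0,0,0.1,0,0,0],[0,0,0.3,0,0,0],[0,0,0.5,0,0,0],[0,0,0.8,0,0,0]],
  ],
)

```text
time: 41.22
tcp_pos: [493.3, 15.9, 324.2]
tool_rot: [-0.51, 0.511, -0.49, 0.488]
ft_force: [1.4, -0.0, -0.2]
opening: 0.993
```

Emit:
move_arm(
  deltas=[
    [[-0.2,0.2,0,0,0,0],[-0.4,0.4,0,0,0,0],[-0.4,0.65,0,0,0,0],[-0.4,0.9,0,0,0,0],[-0.4,1,0,0,0,0]],
  ],
)

```text
time: 41.63
tcp_pos: [433.4, 168.9, 324.9]
tool_rot: [0.511, -0.51, 0.489, -0.489]
ft_force: [-0.2, -0.5, -0.1]
opening: 1.001
```

Run:
```python
from tray import *
for n in("side","top"):
    f=cams.grab_frame(n); print(n); lidplane(f); cv2.imwrite(f"pics/{n}13.png",f["frame"])
P=pts(cams.grab_frame("side"))
s=(P[...,2]>44)&(P[...,2]<55)&(P[...,0]>488)&(P[...,0]<560)&(P[...,1]>-78)&(P[...,1]<112); q=P[s]
A=np.c_[q[:,:2],np.ones(len(q))]; k=np.linalg.lstsq(A,q[:,2],rcond=None)[0]; print("tray",len(q),k@[554,16,1],np.degrees(np.hypot(*k[:2])))
print(manip.state()["tcp_pos"],manip.state()["time"])
```

```text
side
plane (-105, -25) 385 angle 45.71 n [0.715 0.023 0.698] rms 0.54
plane (25, 105) 238 angle 45.68 n [0.715 0.033 0.699] rms 0.43
plane (-105, 105) 951 angle 45.68 n [0.715 0.031 0.699] rms 0.48
top
plane (-105, -25) 766 angle 45.82 n [0.717 0.023 0.697] rms 1.26
plane (25, 105) 760 angle 45.76 n [0.715 0.039 0.698] rms 1.28
plane (-105, 105) 2089 angle 45.77 n [0.716 0.03  0.698] rms 1.27
tray 1354 49.387234710932 0.38927936309486283
[433.84388008 166.6334812  324.28724294] 41.7833
```

View pics/side13.png

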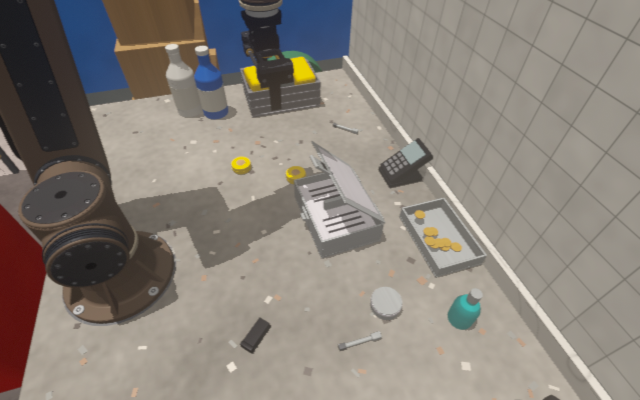

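View pics/top13.png

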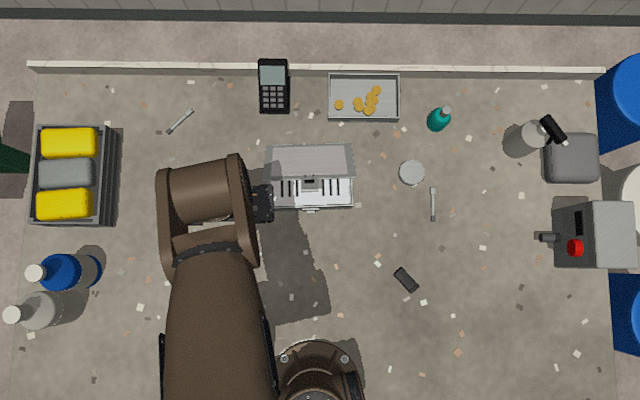

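Both views show the lid half open over the seated tray, the bystanders in place and the gripper clear. I'll let it settle for a moment, then hand in.

Emit:
move_arm(
  deltas=[
    [[0,0,0,0,0,0],[0,0,0,0,0,0],[0,0,0,0,0,0],[0,0,0,0,0,0],[0,0,0,0,0,0]],
  ],
)

```text
time: 42.2
tcp_pos: [434.2, 165.3, 324.4]
tool_rot: [-0.51, 0.51, -0.49, 0.49]
ft_force: [-0.3, 0.3, -0.5]
opening: 1.001
```

Run:
```python
from h import *
lidplane(cams.grab_frame("side")); s=manip.state(); print(s["time"],s["ft_force"],s["joint_velocities"].round(3))
print(manip.finish_job())
```

```text
plane (-105, -25) 358 angle 45.64 n [0.715 0.02  0.699] rms 0.54
plane (25, 105) 226 angle 45.67 n [0.714 0.036 0.699] rms 0.41
plane (-105, 105) 896 angle 45.66 n [0.715 0.031 0.699] rms 0.49
42.25 [-0.07517625  0.33963794 -0.28338313] [ 0.005 -0.001  0.     0.003  0.     0.003]
the job is handed in; nothing more can be done
None
```

I handed the job in at 42 s with every step done; the interface gives no verdict, so these are my own checks. I folded the lid up to about 103°, laid all four cedar blocks flat in two rows, set the tray on its ledges handle up and pressed it with about 25 N. Then I folded the lid back down and released it.

**Last checks:**
- **Lid:** it stood still at 45.7° in both views, and at 45.7° again just before I handed in.
- **Tray:** the plate top measured 49.2–49.4 mm, which is its seated height. Tilt was under 0.1° with the lid up and read 0.4° from the part still visible under the lid.
- **Other things on the shelf:** in the last pictures they looked to be in their starting places (judged by eye, not measured), and the gripper was clear of everything.

**What went wrong or disagreed:**
- The fingertips touched the work surface once with 34 N while lowering onto the second block.
- The tongue slipped partly in the grip near the end of the upward fold. The lid still reached 103° and stayed there.
- The cameras and the robot disagreed by about 2–4 mm in y. I corrected for that when placing the tray.
- I could not see the blocks once the tray was on; they lay flat when last seen, just before it went in.

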